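Unclamp cured cleats, set them to dry on domes and book the ticket

TASK

The plywood cleats in the gluing press have cured: back its black T-handle off all the way to its stop (nobody marked which way the thread runs, so try both ways), draw the cleats out and leave each one balanced, level and still, on a cork dome of its own on the drying rack. Then take the hand scanner, point its window at the middle of the label on the wooden ticket block from about 18 cm away, hold it steady for two seconds, and stand it upright back on the middle of its round pad. Do not knock over the glue bottle or the can.

Things in the scene. Friction and masses are not known exactly. Their poses are not given: they have to be found in the camera images.
- handle (a joint): turn of the press's T-handle, rad: 0 = tight, 2.8 = backed off to its stop (it grows as the clamp loosens; friction about 0.06 N m; it stays where left). Which way it turns to loosen is not marked; the wrong way it is solid at once.
- handle_grip (a point): centre of the T-handle's grip bar, on the vertical spindle: a black bar 64 mm long (along its x), 14 mm thick (y) and 36 mm high, about 150 mm above the table (its underside 23 mm above the press's crossbar). The bar rises 4.5 mm per rad of loosening, with the spindle and the clamp beam. z is up.
- press: gluing press, fixed: origin on the table under the spindle, z up; stems stick out to its -x. Base plate 4 mm thick, x -155 to 45 mm. Portal crossbar along y, 34 mm wide, 316 mm long, top 109 mm above the table, posts at y = +-150 mm. Three cleat places at y = -95, 0, 95 mm, balance points at x = -62 mm.
- beam: the aluminium clamp beam under the crossbar (press x -20 to 20 mm, y +-135 mm), origin on the spindle's line. Tight, it lies on the cleats' heads with teeth 6 mm deep before their shoulders: no cleat can be lifted or drawn out. Backed off it is 13 mm higher, the teeth 6 mm clear: draw a cleat level to the press's -x by 60 mm, then lift.
- cleat1_mid (a point): T-shaped flat plywood cleat, 18 mm thick, 170 mm long: stem 140 x 40 mm, then a head 30 mm long, 56 mm wide at its +x end; 0.06-0.12 kg. This point: its balance point, half-way up, 80 mm from the head's end. z up. Starts in a press place, underside 22 mm above the table on a runner 24 mm wide (8 mm of each side free beneath), head under the clamp beam. None if absent.
- cleat2_mid (a point): another such cleat (see cleat1_mid), the same in shape and size. None if absent.
- cleat3_mid (a point): another such cleat (see cleat1_mid), the same in shape and size. None if absent.
- dome1 (a point): top point of a cork dome on the drying rack: a hemisphere of radius 45 mm on a short round foot, its top 72 mm above the table. The rack is fixed; the three domes stand in a row, 105 mm apart, along the rack's y; z is up. A cleat laid with its balance point within a few mm of this point settles almost level; 5 mm off tilts it about 8 degrees.
- dome2 (a point): top point of another such dome (see dome1).
- dome3 (a point): top point of another such dome (see dome1).
- scanner_head (a point): hand scanner, 139 mm tall, 0.28 kg: a heavy round foot (76 mm wide, 12 mm high), a slim black handle and at the top a grey head 76 mm long (x), 42 mm wide (y), 44 mm high. This point is the head's centre, 117 mm above the foot's underside and 2 mm in front of (+x) its axis. z is up along the handle, x is the side it looks to. It stands on its pad at the start.
- scanner_window: the scanner's window at the front of its head, 45 mm in front (+x) and 18 mm below the head's centre. Its x axis is the line of sight: 45 degrees downwards and forwards with the scanner upright.
- pad: the scanner's flat grey pad, fixed: a disc 104 mm across, 4 mm thick; origin on the table under its centre.
- label (a point): middle of the barcode label, on the top face of the loose wooden ticket block (70 mm x 90 mm, 28 mm high, 0.25 kg); the label faces up, 28 mm above the table.
- glue: glue bottle, 60 mm across, 170 mm tall; origin under its foot. Not to be tipped over.
- can: metal can, 66 mm across, 100 mm tall; origin under its foot. Not to be tipped over.
Things that resemble listed ones, but are neither listed nor needed, are in the scene too. What is shaped like the part that bears scanner_head but red or turquoise is not meant.

How it is judged:
By the outcome, as a careful person would: the job done as asked, in the order asked, and still so for the second after the job is handed in, with the robot touching nothing.
Of cleat1, cleat2, cleat3 only 2 to 3 are there at a start; the rules pass over those that are not, and their reading is None.
At some moment in a run one of scanner, ticket may be knocked a few centimetres aside while the robot is not near it.
Once in a run the grip may slacken for a moment while it holds something.
It also fails if it takes over 210 s, if anything falls off the work surface, if the arm or the gripper's body presses on something with over 40 N, if the wrist force passes 120 N, or if a joint passes its speed limit or range.

ROBOT

A 6-joint arm with a two-finger parallel gripper is mounted at the origin on the work surface. World frame = base frame: x ahead of the robot, y to its left, z up, the work surface at z = 0. Lengths are in m, angles in rad, forces in N, time in s.
With the tool pointing down it reaches from about 0.35 to 0.975 m from the base axis. Payload 4.9 kg.
Tool frame: the origin (TCP) lies midway between the tips of the shut fingers; the grasp point (between the pads) lies 19 mm behind it; z points along the fingers, y is the line along which they close (so a half turn about z gives the same grasp; the last joint's range is limited). The gripper opens to 85 mm and grips with 20 to 120 N. Pads are 22 mm wide; open, the fingers measure 114 mm over their backs; the gripper's body (76 mm by 85 mm) begins 54 mm behind the grasp point. The pads swing forward as they close: fully open they stand 13 mm farther back than shut.
Start: joints at [1.002, 0.053, 1.613, -0, 1.476, -0.119], TCP at [0.272, 0.563, 0.231] pointing down, gripper open.
Joint ranges: [-3.01, 3.01], [-1.01, 2.22], [0.06, 2.58], [-1.02, 4.17], [0.09, 2.62], [-3.14, 3.14]. Speed limits (rad/s): [2.57, 2.57, 3.14, 3.14, 3.14, 3.14].

INTERFACE

Orientations are given as a unit quaternion [w, x, y, z].
In Python, from plant import state, grab_frame, job_done, cut_out, place_of gives the robot as it stands.
- The arm moves only by the tool jog_arm, never from a script. Its argument "motion" is text: rows parted by semicolons, each of 7 numbers parted by spaces: the opening in per cent of the stroke, from 0 (shut) to 100 (fully open), then the shift along the tool's x, y, z as a fraction of full scale, then the turn, a rotation vector about the tool's x, y, z as a fraction of full scale. A call has exactly 5 rows; each row is the pose to reach, as a shift and turn from the pose commanded when the call began, along the tool's axes at that moment; what a row does not reach only later rows make up. Full scale, the value 1, is 50 cm for a shift and 1.5 rad for a turn. A row lasts 1/8 s, in which the tool goes at most 62.5 mm and 10.7 degrees, less where a joint would pass 70% of its speed; a pose out of reach is approached as far as the arm can. A call with a number of a shift or a turn outside -1 to 1 is refused whole. A call with a gripper value outside its range is refused whole. The fingers move at their own pace and stop on an object; the grip force is fixed at half the most. Time passes only in rows, so rows that repeat a pose let the fingers close, or fill a call up. It gives the time, the measured TCP pose, the force, the opening and the grip force at its end, in the units of the state.
- state(): the state, without advancing time (a new reading comes with each control period).
- grab_frame(name): name is "scene" or "side" or "wrist"; returns a dict with "color" (420x560x3 uint8, red, green, blue), "range_z" (420x560 float32, m along the optical axis (not along the pixel's ray), 0 where there is no reading), "intrinsics" (3x3 intrinsics, pixels), "world_from_camera" (4x4, takes a point from camera to world coordinates). Camera axes: x right, y up, looking along -z (the intrinsics and any distortion apply to the point x, -y, -z); pixel columns grow to the right and rows downward; lengths in m; the calibration is good to about 2 mm. A picture is of the moment at which its call begins.
- job_done(): hands the job in; it is judged then, once.
Trained networks look in the newest picture that a camera, given by its name, has taken for a name from the list of things; names that differ only in an ending like _2 or _b are one class to them, and where a whole thing is asked for, a point or a joint stands for the part that bears it (a point fixed in the world has none). Each returns a list of dicts, best first, with "p" (0 to 1); they miss things now and then, are a little off and sometimes report something else, mostly with a low value. They report only what shows in the picture. A call takes as long as a camera call. They do not tell look-alikes from the thing itself.
- cut_out(camera, thing): "pixels" (420x560 bool, what is visible of it).
- place_of(camera, thing): "at" ([x, y, z] in m, in world coordinates, good to about 4 mm: a listed point, or the origin of a listed thing).
The state is a dict: "time": time; "joint_pos": joint angles; "joint_vel": joint speeds; "joint_efforts": joint torques, N m; "tool_pos": TCP position; "tool_rot": TCP orientation; "contact_force": force on the tool from outside, world axes, zero at the start; "ft_torque": the same for the moment, N m; "gripper_width": opening from 0.0 (shut) to 1.0 (fully open); "grasp_force": force on a finger pad.
Only numpy, scipy, OpenCV 4.12 (cv2) and the standard library are available. Lean on these libraries where they do the work, as an engineer would, in place of code of your own. Each camera call takes 0.05 s, during which the arm holds its last target. There are 200 camera calls.

## Working session

There is one attempt and no reset: what is moved stays moved. The work goes in short steps, Python scripts to look and compute and a tool call to move; the robot and the scene stay as the last step left them, time stands still between calls to the robot, and variables do not carry over. Pictures are saved under pics/ and viewed, at most 14 in all, crops included, and the job is handed in when it is done.

Besides the shell and the picture viewer there is one more tool, called after "Call:" as a command line: name --argument value ..., lists and objects as JSON in quotes. jog_arm: Moves the arm, as the interface text tells. Shift numbers are shares of 50 cm and turn numbers shares of 1.5 rad, none past 1 either way. Its arguments: {"type":"object","properties":{"motion":{"type":"string"}},"required":["motion"]}

```bash
mkdir -p pics; ls; cat > h.py <<'E'
import numpy as np, cv2
from plant import *
from scipy.spatial.transform import Rotation as R
def save(cam,fn,crop=None,scale=1):
    f=grab_frame(cam); im=f["color"][:,:,::-1]
    if crop: im=im[crop[1]:crop[3],crop[0]:crop[2]]
    cv2.imwrite("pics/"+fn,cv2.resize(im,None,fx=scale,fy=scale,interpolation=cv2.INTER_CUBIC)); return f
def cloud(f):
    z=f["range_z"].astype(float);K=f["intrinsics"];v,u=np.mgrid[:z.shape[0],:z.shape[1]]
    p=np.stack([(u-K[0,2])/K[0,0]*z,-(v-K[1,2])/K[1,1]*z,-z],-1)
    T=f["world_from_camera"];w=p@T[:3,:3].T+T[:3,3];w[z==0]=np.nan;return w
def pix(f,p):
    T=np.linalg.inv(f["world_from_camera"]);c=T[:3,:3]@np.array(p)+T[:3,3];K=f["intrinsics"]
    return (round(K[0,0]*c[0]/-c[2]+K[0,2]),round(K[1,1]*-c[1]/-c[2]+K[1,2]))
def rot(): 
    q=state()["tool_rot"];return R.from_quat([q[1],q[2],q[3],q[0]])
def yaw(Rm): return Rm.as_matrix()
E
python3 - <<'E'
from h import *
np.set_printoptions(precision=3,suppress=True)
s=state();print(s["time"],s["tool_pos"],rot().as_matrix(),s["gripper_width"])
F={c:save(c,c+"0.png") for c in("scene","side")}
for t in ["handle_grip","press","beam","cleat1_mid","dome1","scanner_head","scanner_window","pad","label","glue","can"]:
  for c in F:
    print(t,c,[(np.round(d["at"],3).tolist(),round(d["p"],2),pix(F[c],d["at"])) for d in place_of(c,t)])
E
```

```text
pics
0.0 [0.271 0.562 0.23 ] [[-0.901  0.435 -0.001]
 [ 0.435  0.901 -0.002]
 [ 0.    -0.002 -1.   ]] 0.9972992922286554
handle_grip scene [([0.52, -0.382, 0.074], 0.69, (178, 294)), ([0.577, 0.093, 0.15], 0.58, (299, 209))]
handle_grip side [([0.58, 0.092, 0.15], 0.86, (310, 197))]
press scene []
press side [([0.579, 0.092, -0.003], 0.92, (308, 231))]
beam scene [([0.579, 0.096, -0.004], 0.88, (299, 244))]
beam side [([0.576, 0.091, 0.002], 0.73, (308, 231))]
cleat1_mid scene [([0.525, -0.01, 0.026], 0.66, (268, 245))]
cleat1_mid side [([0.523, -0.006, 0.028], 0.95, (304, 256))]
dome1 scene [([0.528, -0.174, 0.074], 0.91, (233, 259)), ([0.521, -0.383, 0.073], 0.9, (178, 294)), ([0.519, -0.276, 0.073], 0.87, (206, 274))]
dome1 side [([0.517, -0.38, 0.072], 0.8, (364, 375)), ([0.521, -0.276, 0.07], 0.77, (346, 334)), ([0.523, -0.171, 0.07], 0.64, (328, 297)), ([0.581, 0.091, 0.153], 0.49, (310, 196))]
scanner_head scene [([0.447, 0.364, 0.121], 0.91, (317, 175)), ([0.727, 0.461, 0.119], 0.78, (391, 189)), ([0.738, 0.022, 0.12], 0.67, (324, 245)), ([0.281, 0.532, 0.117], 0.59, (311, 15
[... 271 characters left out ...]
3, 136)), ([0.506, 0.18, 0.032], 0.18, (275, 210))]
scanner_window scene []
scanner_window side [([0.634, 0.351, 0.03], 0.39, (295, 163)), ([0.521, -0.172, 0.07], 0.32, (328, 297))]
pad scene [([0.434, 0.365, -0.003], 0.5, (314, 199))]
pad side [([0.439, 0.365, 0.002], 0.61, (237, 182))]
label scene [([0.635, 0.348, 0.027], 0.79, (352, 213)), ([0.58, 0.095, -0.002], 0.71, (300, 244)), ([0.52, 0.088, 0.03], 0.52, (286, 231))]
label side [([0.631, 0.351, 0.026], 0.97, (294, 164))]
glue scene [([0.709, -0.111, 0.0], 0.97, (289, 291))]
glue side [([0.711, -0.111, -0.004], 0.91, (380, 272))]
can scene [([0.777, 0.178, 0.004], 0.7, (359, 254))]
can side [([0.778, 0.173, -0.007], 0.82, (356, 196))]
```

View pics/scene0.png

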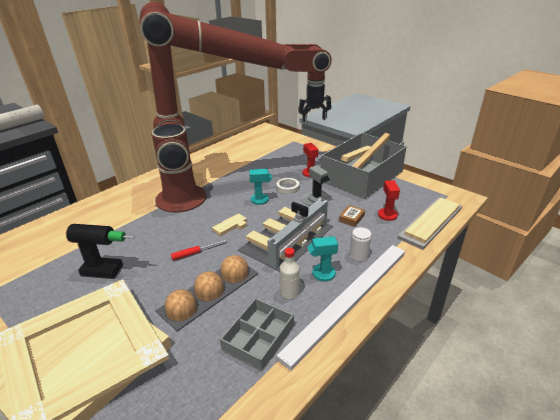

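View pics/side0.png

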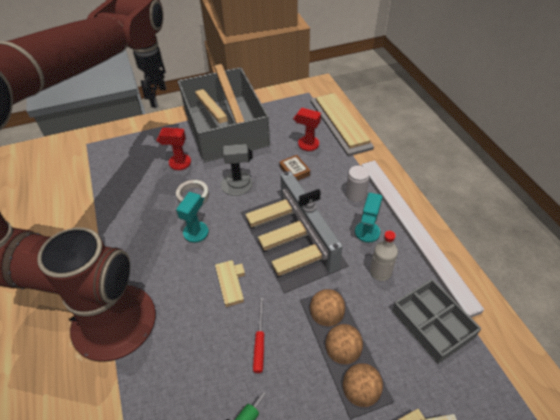

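The scene picture shows the press at (299,244) with three cleats, and the black T-handle at (299,209). Possible mix-ups:
- **Handle:** at side (310,197). The drill and the dome hits are false.
- **Scanner:** the grey one on its pad is at scene (317,175) and side (236,152). The red ones at scene (311,150) and (391,189) and the turquoise ones at (259,174) and (324,245) are not it.
- **Cleat:** the loose one at scene (230,225) and side (230,282) is not in the press.

I'll take one close crop and measure the directions.

```bash
python3 - <<'E'
from h import *
np.set_printoptions(precision=3,suppress=True)
f=save("side","crop1.png",(180,100,400,300),3.6)
g=grab_frame("scene")
def rect(P): return cv2.minAreaRect((P[:,:2]*1000).astype(np.float32))
for n,F in(("side",f),("scene",g)):
    w=cloud(F).reshape(-1,3)
    near=lambda c,r:np.linalg.norm(w[:,:2]-c,axis=1)<r
    m=near([.579,.092],.05)&(w[:,2]>.145)&(w[:,2]<.185);print(n,"handle",m.sum(),rect(w[m]),w[m][:,2].max())
    m=near([.579,.092],.2)&(w[:,2]>.104)&(w[:,2]<.114)&~near([.579,.092],.03);print("bar",m.sum(),rect(w[m]))
    m=near([.5,.1],.25)&(w[:,2]>.034)&(w[:,2]<.046)&(w[:,0]<.57)
    h=(w[m][:,:2]*1000)
    img=np.zeros((500,500),np.uint8); ij=(h-[300,-150]).astype(int); ok=((ij>=0)&(ij<500)).all(1); img[ij[ok,0],ij[ok,1]]=255
    img=cv2.morphologyEx(img,cv2.MORPH_CLOSE,np.ones((7,7)))
    k,l,st,c=cv2.connectedComponentsWithStats(img)
    for i in range(1,k):
        if st[i,4]>300:
            p=np.argwhere(l==i)+[300,-150];print("cl",st[i,4],cv2.minAreaRect(p.astype(np.float32)))
    for d in [(.519,-.38),(.52,-.276),(.523,-.172)]:
        m=near(d,.06)&(w[:,2]>.04); P=w[m]; A=np.c_[2*P,np.ones(len(P))]; x=np.linalg.lstsq(A,(P**2).sum(1),rcond=None)[0]
        print("dome",x[:3],np.sqrt(x[3]+x[:3]@x[:3]),m.sum())
E
```

```text
side handle 202 ((575.6561279296875, 90.05888366699219), (66.46258544921875, 16.62749481201172), 4.70449161529541) 0.169651239909675
bar 833 ((651.4758911132812, 99.03628540039062), (192.7724151611328, 319.5112609863281), 6.236430644989014)
cl 5077 ((482.32525634765625, 174.12168884277344), (134.5014190673828, 51.15311050415039), 3.814075469970703)
cl 5322 ((490.6007080078125, 82.88575744628906), (134.8472137451172, 74.10650634765625), 2.7263107299804688)
cl 5313 ((498.856201171875, -14.842926025390625), (134.90052795410156, 61.13096237182617), 3.814075469970703)
dome [ 0.516 -0.383  0.028] 0.043538849629980225 1105
dome [ 0.518 -0.278  0.028] 0.043678992737892997 932
dome [ 0.52  -0.173  0.029] 0.042693198991011386 783
scene handle 133 ((580.1729125976562, 88.66249084472656), (64.86127471923828, 18.28261947631836), 7.951051235198975) 0.17167118750245036
bar 519 ((661.7598876953125, 96.21004486083984), (200.10733032226562, 319.5735168457031), 5.026532173156738)
cl 921 ((452.4594421386719, 166.74325561523438), (66.58158874511719, 30.57821273803711), 9.462322235107422)
cl 1357 ((467.6931457519531, 78.1827621459961), (78.81017303466797, 43.76497268676758), 4.763641834259033)
cl 2132 ((480.7943115234375, -15.46263313293457), (94.2313003540039, 43.236488342285156), 4.635463237762451)
dome [ 0.518 -0.382  0.027] 0.044865231668781334 549
dome [ 0.522 -0.278  0.03 ] 0.042784896564304335 468
dome [ 0.524 -0.174  0.03 ] 0.04209897430345589 410
```

View pics/crop1.png

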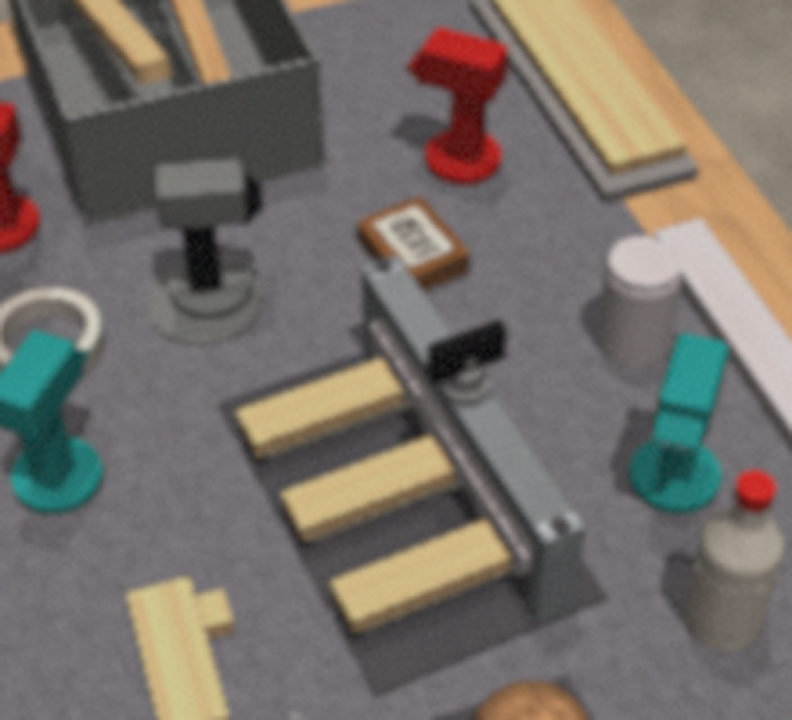

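The crop shows the black grip bar at (468,350), lying along the press's x. The three cleats are at (320,405), (370,485) and (420,575), and the grey scanner is on its pad at (205,230). The press yaw is about 5°. I'll write a planner helper and move above the handle to look with the wrist camera.

```bash
cat >> h.py <<'E'
def down(phi,tilt=0):  # tool z down, tool y axis at world angle phi (deg)
    y=np.array([np.cos(np.radians(phi)),np.sin(np.radians(phi)),0]);z=np.array([0,0,-1.]);x=np.cross(y,z)
    return R.from_matrix(np.stack([x,y,z],1))
def go(*wps,start=None,vmax=.05,wmax=9):
    """wps: (pos,Rot,grip,rows or None). prints calls of 5 rows"""
    s=state() if start is None else None
    p,r=(np.array(s["tool_pos"]),rot()) if s else start
    rows=[]
    for pos,rt,g,n in wps:
        pos=np.array(pos,float);d=pos-p;rv=(rt*r.inv()).as_rotvec()
        k=n or int(max(1,np.ceil(np.linalg.norm(d)/vmax),np.ceil(np.degrees(np.linalg.norm(rv))/wmax)))
        for i in range(1,k+1): rows.append((p+d*i/k,R.from_rotvec(rv*i/k)*r,g))
        p,r=pos,rt
    while len(rows)%5: rows.append(rows[-1])
    b=(np.array(s["tool_pos"]),rot()) if s else start
    for c in range(0,len(rows),5):
        out=[]
        for q,rr,g in rows[c:c+5]:
            v=np.r_[b[1].inv().apply(q-b[0])/.5,(b[1].inv()*rr).as_rotvec()/1.5]
            out.append(f"{g} "+" ".join(f"{x:.3f}".rstrip('0').rstrip('.').replace('-0','0') if abs(x)<5e-4 else f"{x:.3f}" for x in v))
        print("; ".join(out)); b=rows[c+4][:2]
E
python3 - <<'E'
from h import *
go(([.45,.30,.30],down(80),100,None),([.53,.08,.33],down(95),100,None))
E
```

```text
100 -0.079 -0.045 -0.020 0 0 -0.026; 100 -0.157 -0.091 -0.039 0 0 -0.052; 100 -0.236 -0.136 -0.059 0 0 -0.079; 100 -0.314 -0.182 -0.078 0 0 -0.105; 100 -0.393 -0.227 -0.098 0 0 -0.131
100 -0.068 -0.060 -0.020 0 0 -0.026; 100 -0.136 -0.120 -0.039 0 0 -0.052; 100 -0.189 -0.197 -0.051 0 0 -0.087; 100 -0.242 -0.274 -0.063 0 0 -0.122; 100 -0.295 -0.351 -0.075 0 0 -0.157
100 -0.034 -0.087 -0.012 0 0 -0.035; 100 -0.067 -0.175 -0.024 0 0 -0.070; 100 -0.067 -0.175 -0.024 0 0 -0.070; 100 -0.067 -0.175 -0.024 0 0 -0.070; 100 -0.067 -0.175 -0.024 0 0 -0.070
```

Call:
jog_arm --motion "100 -0.079 -0.045 -0.020 0 0 -0.026; 100 -0.157 -0.091 -0.039 0 0 -0.052; 100 -0.236 -0.136 -0.059 0 0 -0.079; 100 -0.314 -0.182 -0.078 0 0 -0.105; 100 -0.393 -0.227 -0.098 0 0 -0.131"

```text
time: 1.92
tool_pos: [0.4, 0.3739, 0.2808]
tool_rot: [0.0, 0.126, 0.992, 0.0]
contact_force: [0.9, 0.1, 0.1]
gripper_width: 0.999
grasp_force: 0.0
```

Call:
jog_arm --motion "100 -0.068 -0.060 -0.020 0 0 -0.026; 100 -0.136 -0.120 -0.039 0 0 -0.052; 100 -0.189 -0.197 -0.051 0 0 -0.087; 100 -0.242 -0.274 -0.063 0 0 -0.122; 100 -0.295 -0.351 -0.075 0 0 -0.157"

```text
time: 2.55
tool_pos: [0.4985, 0.1669, 0.3182]
tool_rot: [0.0, 0.008, 1.0, 0.0]
contact_force: [0.8, 1.1, 0.3]
gripper_width: 1.001
grasp_force: 0.0
```

Call:
jog_arm --motion "100 -0.034 -0.087 -0.012 0 0 -0.035; 100 -0.067 -0.175 -0.024 0 0 -0.070; 100 -0.067 -0.175 -0.024 0 0 -0.070; 100 -0.067 -0.175 -0.024 0 0 -0.070; 100 -0.067 -0.175 -0.024 0 0 -0.070"

```text
time: 3.18
tool_pos: [0.5297, 0.0813, 0.3296]
tool_rot: [-0.0, -0.044, 0.999, 0.0]
contact_force: [0.3, -0.6, -0.9]
gripper_width: 0.995
grasp_force: 0.0
```

```bash
cat > m.py <<'E'
from h import *
np.set_printoptions(precision=4,suppress=True)
f=save("wrist","w1.png")
s=state();print(s["time"],s["tool_pos"],s["joint_pos"],s["contact_force"],s["ft_torque"])
w=cloud(f).reshape(-1,3)
def comps(zlo,zhi,box,amin=100):
    m=(w[:,2]>zlo)&(w[:,2]<zhi)&(w[:,0]>box[0])&(w[:,0]<box[1])&(w[:,1]>box[2])&(w[:,1]<box[3])
    h=w[m][:,:2]*1000;o=np.array([box[0],box[2]])*1000;n=(np.array([box[1]-box[0],box[3]-box[2]])*1000).astype(int)+1
    img=np.zeros(n,np.uint8);ij=(h-o).astype(int);img[ij[:,0],ij[:,1]]=255
    img=cv2.morphologyEx(img,cv2.MORPH_CLOSE,np.ones((5,5)));k,l,st,c=cv2.connectedComponentsWithStats(img)
    for i in range(1,k):
        if st[i,4]>amin: print(st[i,4],[np.round(a,1) for a in cv2.minAreaRect((np.argwhere(l==i)+o).astype(np.float32))])
if __name__=="__main__":
    print("handle");comps(.155,.185,(.52,.65,.03,.15))
    print("bar");comps(.1,.118,(.5,.68,-.1,.3),400)
    print("cleats");comps(.034,.046,(.38,.57,-.08,.25),500)
    for t in("handle_grip","cleat1_mid"):
        print(t,[(np.round(d["at"],4).tolist(),round(d["p"],2)) for d in place_of("wrist",t)])
E
python3 m.py
```

```text
3.225 [0.5297 0.0813 0.3296] [ 0.0133 -0.2001  1.6911  0.0002  1.6509 -1.6463] [-0.3767 -0.1688 -0.2264] [-0.075   0.0114 -0.0411]
handle
885 [array([578.2,  91.1]), array([63.5, 14.4]), np.float64(5.2)]
bar
4970 [array([571.4, 174.2]), array([ 35. , 150.3]), np.float64(4.7)]
4990 [array([586. ,   8.2]), array([ 35.5, 151.1]), np.float64(4.8)]
cleats
5425 [array([485.7, 177.9]), array([134. ,  74.2]), np.float64(6.2)]
5300 [array([493.9,  85.3]), array([133.3,  70.3]), np.float64(5.0)]
5422 [array([502.1,  -3.5]), array([134.1,  64. ]), np.float64(0.5)]
handle_grip [([0.5802, 0.0912, 0.1519], 0.79)]
cleat1_mid [([0.5237, -0.0092, 0.0278], 0.84)]
```

View pics/w1.png

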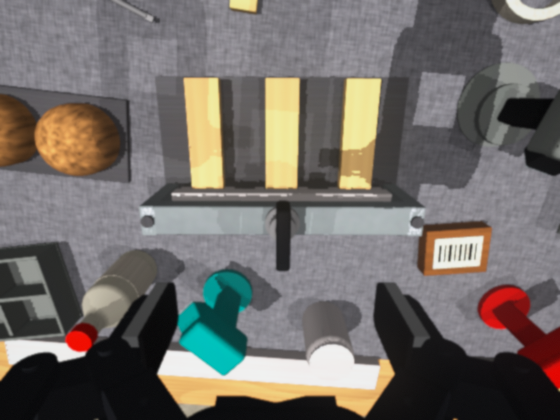

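The wrist view shows the handle at (283,237), cleats at (205,135), (282,135) and (360,135), and the label at (455,253). The handle is at (0.578, 0.091) with yaw 5°. Next I descend and grip it.

```bash
python3 - <<'E'
from h import *
go(([.5783,.0911,.20],down(95),100,4),([.5783,.0911,.136],down(95),100,3),([.5783,.0911,.136],down(95),0,8))
E
```

```text
100 -0.025 0.003 0.065 0 0 0; 100 -0.049 0.006 0.130 0 0 0; 100 -0.074 0.008 0.195 0 0 0.001; 100 -0.098 0.011 0.259 0 0 0.001; 100 -0.098 0.011 0.302 0 0 0.001
100 0 0 0.043 0 0 0; 100 0 0 0.085 0 0 0; 0 0 0 0.085 0 0 0; 0 0 0 0.085 0 0 0; 0 0 0 0.085 0 0 0
0 0 0 0 0 0 0; 0 0 0 0 0 0 0; 0 0 0 0 0 0 0; 0 0 0 0 0 0 0; 0 0 0 0 0 0 0
```

Call:
jog_arm --motion "100 -0.025 0.003 0.065 0 0 0; 100 -0.049 0.006 0.130 0 0 0; 100 -0.074 0.008 0.195 0 0 0.001; 100 -0.098 0.011 0.259 0 0 0.001; 100 -0.098 0.011 0.302 0 0 0.001"

```text
time: 3.95
tool_pos: [0.5779, 0.0906, 0.1768]
tool_rot: [-0.001, -0.043, 0.999, 0.0]
contact_force: [-0.0, 0.4, -0.6]
gripper_width: 0.999
grasp_force: 0.0
```

Call:
jog_arm --motion "100 0 0 0.043 0 0 0; 100 0 0 0.085 0 0 0; 0 0 0 0.085 0 0 0; 0 0 0 0.085 0 0 0; 0 0 0 0.085 0 0 0"

```text
time: 4.58
tool_pos: [0.5793, 0.09, 0.1378]
tool_rot: [0.001, -0.043, 0.999, -0.0]
contact_force: [0.0, -0.9, 0.5]
gripper_width: 0.377
grasp_force: 0.0
```

Call:
jog_arm --motion "0 0 0 0 0 0 0; 0 0 0 0 0 0 0; 0 0 0 0 0 0 0; 0 0 0 0 0 0 0; 0 0 0 0 0 0 0"

```text
time: 5.2
tool_pos: [0.5789, 0.0927, 0.1378]
tool_rot: [0.001, -0.043, 0.999, 0.003]
contact_force: [-1.5, 9.6, 3.3]
gripper_width: 0.156
grasp_force: 59.5
```

Call:
jog_arm --motion "0 0 0 0 0 0 -0.02; 0 0 0 0 0 0 -0.04; 0 0 0 0 0 0 -0.06; 0 0 0 -0.001 0 0 -0.07; 0 0 0 -0.001 0 0 -0.07"

```text
time: 5.82
tool_pos: [0.5795, 0.0927, 0.138]
tool_rot: [0.002, -0.092, 0.996, 0.003]
contact_force: [2.5, 9.5, -0.5]
gripper_width: 0.156
grasp_force: 108.0
```

```bash
python3 - <<'E'
from h import *
s=state();print(s["time"],s["tool_pos"],s["contact_force"],s["ft_torque"],s["joint_pos"][5],rot().as_matrix()[:,1])
E
```

```text
5.825 [0.57949757 0.09273844 0.13796984] [ 2.53421068  9.48801291 -0.458163  ] [ 1.25224217 -0.40431588 -2.02111591] -1.7289112880197273 [-0.18387343  0.9829302   0.0062282 ]
```

Turning ccw gives −2 N m, so that way is solid. I'll go back and try clockwise, with a small y correction.

Call:
jog_arm --motion "0 0 0.001 0 0 0 0.03; 0 0 0.002 0 0 0 0.06; 0 0 0.003 0 0 0 0.08; 0 0 0.003 -0.001 0 0 0.12; 0 0 0.003 -0.001 0 0 0.14"

```text
time: 6.45
tool_pos: [0.5792, 0.0927, 0.1383]
tool_rot: [0.002, 0.01, 1.0, 0.001]
contact_force: [1.8, 5.4, -0.1]
gripper_width: 0.155
grasp_force: 59.4
```

```bash
python3 - <<'E'
from h import *
s=state();print(s["time"],s["tool_pos"],s["contact_force"],s["ft_torque"],s["joint_pos"][5],rot().as_matrix()[:,1])
E
```

```text
6.45 [0.57915382 0.09272772 0.13834777] [ 1.8360937   5.44927478 -0.12822401] [ 0.68293922 -0.35064121  0.05653932] -1.5206787742727093 [0.01999851 0.99979667 0.00258464]
```

Clockwise turns freely at about 0.06 N m, so I'll continue that way.

Call:
jog_arm --motion "0 0 0.001 -0.002 0 0 0.12; 0 0 0.001 -0.003 0 0 0.24; 0 0 0.001 -0.005 0 0 0.36; 0 0 0.001 -0.006 0 0 0.48; 0 0 0.001 -0.008 0 0 0.6"

```text
time: 7.08
tool_pos: [0.579, 0.0924, 0.1424]
tool_rot: [0.001, 0.446, 0.895, 0.001]
contact_force: [1.4, 3.0, 0.6]
gripper_width: 0.154
grasp_force: 59.2
```

Call:
jog_arm --motion "0 0 0 -0.002 0 0 0.12; 0 0 0 -0.003 0 0 0.24; 0 0 0 -0.005 0 0 0.36; 0 0 0 -0.006 0 0 0.48; 0 0 0 -0.008 0 0 0.6"

```text
time: 7.7
tool_pos: [0.5785, 0.0923, 0.1464]
tool_rot: [0.0, 0.791, 0.612, 0.001]
contact_force: [-0.5, 2.0, 0.7]
gripper_width: 0.155
grasp_force: 59.5
```

Call:
jog_arm --motion "0 0 0 -0.002 0 0 0.12; 0 0 0 -0.003 0 0 0.24; 0 0 0 -0.005 0 0 0.36; 0 0 0 -0.006 0 0 0.48; 0 0 0 -0.007 0 0 0.54"

```text
time: 8.32
tool_pos: [0.5784, 0.0926, 0.15]
tool_rot: [-0.0, 0.968, 0.252, 0.001]
contact_force: [-1.3, 2.9, 3.2]
gripper_width: 0.149
grasp_force: 59.7
```

```bash
python3 - <<'E'
from h import *
s=state();y=rot().as_matrix()[:,1];print(s["time"],s["tool_pos"],s["contact_force"],s["ft_torque"],s["joint_pos"][5],y,np.degrees(np.arctan2(y[1],y[0])))
E
```

```text
8.325 [0.57840154 0.09255375 0.15004632] [-1.34594941  2.92641022  3.24911579] [0.24147782 0.23554327 0.10777319] 1.0924481017133847 [ 4.87565735e-01 -8.73086167e-01 -4.46376020e-04] -60.81928725006104
```

Call:
jog_arm --motion "0 0 0 -0.001 0 0 0.03; 0 0 0 -0.001 0 0 0.06; 0 0 0 -0.001 0 0 0.08; 0 0 0 -0.001 0 0 0.1; 0 0 0 -0.001 0 0 0.1"

```text
time: 8.95
tool_pos: [0.5782, 0.0925, 0.1505]
tool_rot: [0.0, 0.983, 0.182, 0.0]
contact_force: [-3.1, 2.8, 5.8]
gripper_width: 0.152
grasp_force: 83.7
```

```bash
python3 - <<'E'
from h import *
s=state();y=rot().as_matrix()[:,1];print(s["time"],s["tool_pos"],s["contact_force"],s["ft_torque"],s["joint_pos"][5],np.degrees(np.arctan2(y[1],y[0])))
E
```

```text
8.95 [0.57823905 0.09246046 0.15046915] [-3.06231357  2.75841914  5.83932592] [0.42623177 0.5532891  1.99782741] 1.235876917186508 -69.00419448275609
```

The torque reached 2 N m, so the handle is at its stop (about 160°). I'll relax, release, rise, and take a view that covers cleats and domes.

```bash
python3 - <<'E'
from h import *
p=[.5783,.0925,.151]
go((p,down(-65.3),0,2),(p,down(-65.3),100,6),([.5783,.0925,.26],down(-70),100,3),([.48,-.12,.37],down(-85),100,None))
E
```

```text
0 0 0 -0.001 0 0 -0.022; 0 0 0 -0.001 0 0 -0.043; 100 0 0 -0.001 0 0 -0.043; 100 0 0 -0.001 0 0 -0.043; 100 0 0 -0.001 0 0 -0.043
100 0 0 0 0 0 0; 100 0 0 0 0 0 0; 100 0 0 0 0 0 0; 100 0 0 -0.073 0 0 0.018; 100 0 0 -0.145 0 0 0.036
100 0 0 -0.073 0 0 0.018; 100 -0.057 0.054 -0.109 0 0 0.047; 100 -0.113 0.108 -0.146 0 0 0.076; 100 -0.170 0.161 -0.183 0 0 0.105; 100 -0.226 0.215 -0.219 0 0 0.135
100 -0.045 0.064 -0.037 0 0 0.029; 100 -0.089 0.128 -0.073 0 0 0.058; 100 -0.089 0.128 -0.073 0 0 0.058; 100 -0.089 0.128 -0.073 0 0 0.058; 100 -0.089 0.128 -0.073 0 0 0.058
```

Call:
jog_arm --motion "0 0 0 -0.001 0 0 -0.022; 0 0 0 -0.001 0 0 -0.04; 100 0 0 -0.001 0 0 -0.04; 100 0 0 -0.001 0 0 -0.04; 100 0 0 -0.001 0 0 -0.04"

```text
time: 9.57
tool_pos: [0.5781, 0.0915, 0.1493]
tool_rot: [0.0, 0.978, 0.209, -0.0]
contact_force: [0.3, 0.4, -0.6]
gripper_width: 0.788
grasp_force: 0.0
```

Call:
jog_arm --motion "100 0 0 0 0 0 0; 100 0 0 0 0 0 0; 100 0 0 0 0 0 0; 100 0 0 -0.073 0 0 0.018; 100 0 0 -0.145 0 0 0.036"

```text
time: 10.2
tool_pos: [0.5777, 0.092, 0.2226]
tool_rot: [-0.0, 0.983, 0.183, -0.001]
contact_force: [1.2, 1.1, 0.8]
gripper_width: 1.001
grasp_force: 0.0
```

Call:
jog_arm --motion "100 0 0 -0.073 0 0 0.018; 100 -0.057 0.054 -0.109 0 0 0.047; 100 -0.113 0.108 -0.146 0 0 0.076; 100 -0.170 0.161 -0.183 0 0 0.105; 100 -0.226 0.215 -0.219 0 0 0.135"

```text
time: 10.82
tool_pos: [0.5108, -0.05, 0.3326]
tool_rot: [0.0, 0.997, 0.082, 0.0]
contact_force: [-0.1, 0.0, 0.3]
gripper_width: 1.001
grasp_force: 0.0
```

Call:
jog_arm --motion "100 -0.045 0.064 -0.037 0 0 0.029; 100 -0.089 0.128 -0.073 0 0 0.058; 100 -0.089 0.128 -0.073 0 0 0.058; 100 -0.089 0.128 -0.073 0 0 0.058; 100 -0.089 0.128 -0.073 0 0 0.058"

```text
time: 11.45
tool_pos: [0.4782, -0.1186, 0.3673]
tool_rot: [-0.0, 0.999, 0.04, -0.001]
contact_force: [0.4, 0.2, 0.7]
gripper_width: 1.001
grasp_force: 0.0
```

```bash
sed -i 's/f=save("wrist","w1.png")/import sys;f=save("wrist",sys.argv[1] if len(sys.argv)>1 else "tmp.png")/' m.py
cat > m2.py <<'E'
import m; from m import *
print("handle");comps(.165,.2,(.52,.65,.03,.15))
print("cleats");comps(.036,.046,(.38,.553,-.08,.25),500)
for d in [(.518,-.382),(.52,-.278),(.522,-.174)]:
    k=(np.linalg.norm(w[:,:2]-d,axis=1)<.05)&(w[:,2]>.035);P=w[k]
    # fixed-radius sphere fit
    from scipy.optimize import least_squares
    x=least_squares(lambda c:np.linalg.norm(P-c,axis=1)-.045,[d[0],d[1],.027],loss="soft_l1",f_scale=.002).x
    print("dome",k.sum(),x)
for t in("handle_grip","cleat1_mid","dome1"):
    print(t,[(np.round(d["at"],4).tolist(),round(d["p"],2)) for d in place_of("wrist",t)])
E
python3 m2.py w2.png
```

```text
11.5 [ 0.4782 -0.1186  0.3673] [-0.3944 -0.3094  1.7202  0.0001  1.7324  1.096 ] [0.6451 0.2    0.6459] [-0.026  -0.0565  0.0079]
handle
909 [array([579. ,  89.9]), array([63.6, 15.2]), np.float64(24.9)]
cleats
5389 [array([486.8, 178. ]), array([135. ,  42.3]), np.float64(4.9)]
5046 [array([491.6,  83. ]), array([126.5,  41.2]), np.float64(4.9)]
4709 [array([495.4, -11.8]), array([119. ,  41.2]), np.float64(4.9)]
dome 3495 [ 0.5191 -0.3825  0.0268]
dome 3441 [ 0.5216 -0.2775  0.0267]
dome 18464 [ 0.5243 -0.1664  0.4037]
handle_grip [([0.5809, 0.0886, 0.1629], 0.7)]
cleat1_mid [([0.522, -0.0065, 0.0289], 0.93)]
dome1 [([0.5235, -0.2725, 0.0703], 0.9), ([0.5245, -0.169, 0.0717], 0.85), ([0.5175, -0.3805, 0.0731], 0.56)]
```

View pics/w2.png

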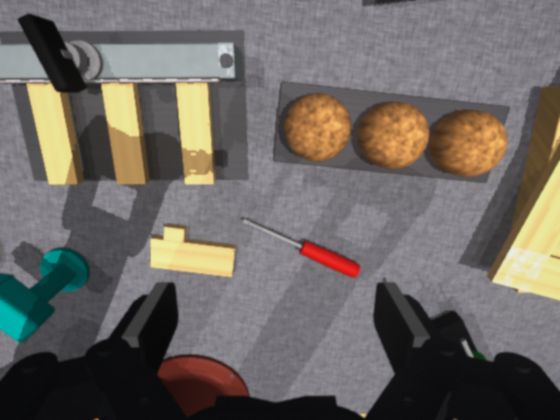

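The wrist view shows the handle turned by 160° at (60,50), cleats at (55,130), (125,130) and (195,130), and domes at (317,127), (393,135) and (468,143). All of this agrees with the given geometry. I'll grip cleat A (y≈−0.01) 25 mm outward of its balance point.

```bash
python3 - <<'E'
from h import *
go(([.5005,-.0105,.13],down(-85.1),100,6),([.5005,-.0105,.012],down(-85.1),100,4),([.5005,-.0105,.012],down(-85.1),0,5))
E
```

```text
100 0.010 -0.035 0.079 0 0 -0.001; 100 0.021 -0.071 0.159 0 0 -0.001; 100 0.031 -0.106 0.238 0 0 -0.002; 100 0.041 -0.141 0.317 0 0 -0.002; 100 0.052 -0.177 0.396 0 0 -0.003
100 0.010 -0.035 0.079 0 0 -0.001; 100 0.010 -0.035 0.138 0 0 -0.001; 100 0.010 -0.035 0.197 0 0 -0.001; 100 0.010 -0.035 0.256 0 0 -0.001; 100 0.010 -0.035 0.315 0 0 -0.001
0 0 0 0 0 0 0; 0 0 0 0 0 0 0; 0 0 0 0 0 0 0; 0 0 0 0 0 0 0; 0 0 0 0 0 0 0
```

Call:
jog_arm --motion "100 0.010 -0.035 0.079 0 0 -0.001; 100 0.021 -0.071 0.159 0 0 -0.001; 100 0.031 -0.106 0.238 0 0 -0.002; 100 0.041 -0.141 0.317 0 0 -0.002; 100 0.052 -0.177 0.396 0 0 -0.003"

```text
time: 12.28
tool_pos: [0.4971, -0.0283, 0.169]
tool_rot: [0.0, 0.999, 0.042, 0.0]
contact_force: [0.1, -0.3, -0.4]
gripper_width: 1.001
grasp_force: 0.0
```

Call:
jog_arm --motion "100 0.010 -0.035 0.079 0 0 -0.001; 100 0.010 -0.035 0.138 0 0 -0.001; 100 0.010 -0.035 0.197 0 0 -0.001; 100 0.010 -0.035 0.256 0 0 -0.001; 100 0.010 -0.035 0.315 0 0 -0.001"

```text
time: 12.9
tool_pos: [0.5006, -0.011, 0.0118]
tool_rot: [0.0, 0.999, 0.043, 0.0]
contact_force: [0.8, -0.1, -0.8]
gripper_width: 1.003
grasp_force: 0.0
```

Call:
jog_arm --motion "0 0 0 0 0 0 0; 0 0 0 0 0 0 0; 0 0 0 0 0 0 0; 0 0 0 0 0 0 0; 0 0 0 0 0 0 0"

```text
time: 13.52
tool_pos: [0.5022, -0.0116, 0.0148]
tool_rot: [0.0, 0.999, 0.042, 0.002]
contact_force: [-0.5, 0.2, 6.1]
gripper_width: 0.459
grasp_force: 62.6
```

```bash
python3 - <<'E'
from h import *
s=state();print(s["tool_pos"],s["contact_force"],s["ft_torque"],s["gripper_width"],s["grasp_force"])
E
```

```text
[ 0.5022407  -0.01157813  0.01479376] [-0.46700212  0.21113301  6.09814763] [0.11218972 0.10867896 0.05613426] 0.4592644687221277 62.62195587158203
```

Call:
jog_arm --motion "0 -0.01 0 -0.004 0 0 0; 0 -0.04 0 -0.005 0 0 0; 0 -0.08 0 -0.005 0 0 0; 0 -0.12 0 -0.005 0 0 0; 0 -0.16 0 -0.005 0 0 0"

```text
time: 14.15
tool_pos: [0.4192, -0.0181, 0.0148]
tool_rot: [-0.0, 0.999, 0.042, -0.0]
contact_force: [0.6, 0.6, 0.4]
gripper_width: 0.457
grasp_force: 62.0
```

Call:
jog_arm --motion "0 0 0 -0.06 0 0 0; 0 0 0 -0.13 0 0 0; 0 0 0 -0.2 0 0 0; 0 0 0 -0.27 0 0 0; 0 0 0 -0.27 0 0 0"

```text
time: 14.78
tool_pos: [0.4218, -0.0185, 0.1527]
tool_rot: [0.001, 0.999, 0.042, 0.003]
contact_force: [0.3, 0.2, -1.0]
gripper_width: 0.454
grasp_force: 61.9
```

```bash
cat > m3.py <<'E'
# measure held cleat with the scene+side cameras and wrist
import sys; from h import *
np.set_printoptions(precision=4,suppress=True)
s=state();p=np.array(s["tool_pos"]);Rm=rot();print(s["time"],p,s["contact_force"],s["gripper_width"])
for c in ("scene","side","wrist"):
    f=grab_frame(c);W=cloud(f)
    if c==sys.argv[1]: cv2.imwrite("pics/"+sys.argv[2],f["color"][:,:,::-1])
    L=Rm.inv().apply((W-p).reshape(-1,3));h=cv2.cvtColor(f["color"],cv2.COLOR_RGB2HSV).reshape(-1,3)
    m=(abs(L[:,0])<.16)&(abs(L[:,1])<.04)&(L[:,2]>-.05)&(L[:,2]<.02)&(h[:,1]>70)
    print(c,m.sum())
    if m.sum()>100:
        P=L[m];print(" x",np.percentile(P[:,0],[.5,99.5])*1000," y",np.percentile(P[:,1],[1,99])*1000," z",np.percentile(P[:,2],[1,50,99])*1000)
        t=P[P[:,2]<np.percentile(P[:,2],50)]; 
        A=np.c_[P[:,:2],np.ones(len(P))];
        q=P[abs(P[:,1])<.018];q=q[q[:,2]<np.median(q[:,2])+.006]
        k,b=np.polyfit(q[:,0],q[:,2],1);print(" pitch deg",np.degrees(np.arctan(k)))
    print(" net",[(np.round(Rm.inv().apply(np.array(d["at"])-p)*1000,1).tolist(),round(d["p"],2)) for d in place_of(c,"cleat1_mid")])
E
python3 m3.py side s2.png
```

```text
14.775 [ 0.4218 -0.0185  0.1527] [ 0.3354  0.2102 -1.0279] 0.4535843157993773
scene 372
 x [-60.8037 105.8352]  y [-23.7854  29.7653]  z [-28.9261 -24.2655  -8.2717]
 pitch deg 0.4043454189902755
 net [([25.9, 0.9, -14.2], 0.76), ([96.9, -194.3, 118.8], 0.5)]
side 928
 x [-70.7502  98.1515]  y [-24.8324  28.3171]  z [-24.8264 -19.7879  -2.9776]
 pitch deg 0.48997605314733156
 net [([23.4, -1.6, -13.3], 0.92)]
wrist 46545
 x [-41.1373 101.8744]  y [-26.9348  26.0184]  z [-24.8141 -20.0167 -18.04  ]
 pitch deg 0.723112878338513
 net [([19.3, -1.5, -9.3], 0.97)]
```

View pics/s2.png

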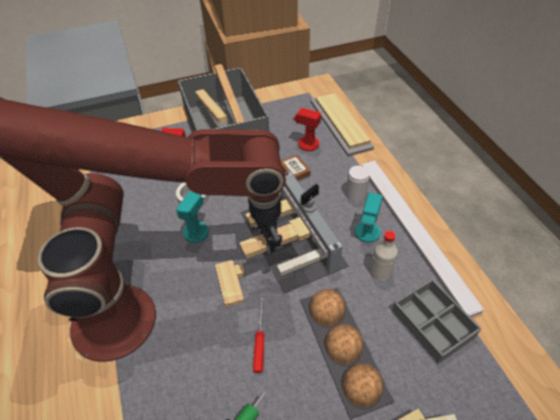

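Cleat A is held level at (265,240) in the side view, with its balance point at about +23 mm tool x. I'm carrying it to the farthest dome.

```bash
python3 - <<'E'
from h import *
go(([.4963,-.381,.152],down(-90),0,9),([.4963,-.381,.152],down(-90),0,1),([.4963,-.381,.085],down(-90),0,3),([.4963,-.381,.067],down(-90),0,2))
E
```

```text
0 0.010 0.082 -0.001 0 0 0.006; 0 0.020 0.164 -0.002 0 0.001 0.013; 0 0.030 0.246 -0.003 0 0.001 0.019; 0 0.041 0.327 -0.004 0 0.001 0.025; 0 0.051 0.409 -0.005 0 0.001 0.031
0 0.014 0.081 -0.001 0 0 0.006; 0 0.028 0.163 -0.002 0 0.001 0.013; 0 0.042 0.244 -0.003 0 0.001 0.019; 0 0.056 0.325 -0.004 0 0.001 0.025; 0 0.056 0.325 -0.004 0 0.001 0.025
0 0 0 0.045 0 0 0; 0 0 0 0.089 0 0 0; 0 0 0 0.134 0 0 0; 0 0 0 0.152 0 0 0; 0 0 0 0.170 0 0 0
```

Call:
jog_arm --motion "0 0.010 0.082 -0.001 0 0 0.006; 0 0.020 0.164 -0.002 0 0.001 0.013; 0 0.030 0.246 -0.003 0 0.001 0.019; 0 0.041 0.327 -0.004 0 0.001 0.025; 0 0.051 0.409 -0.005 0 0.001 0.031"

```text
time: 15.7
tool_pos: [0.4632, -0.2208, 0.1514]
tool_rot: [-0.001, 1.0, 0.019, -0.0]
contact_force: [0.7, 0.2, -1.7]
gripper_width: 0.458
grasp_force: 61.9
```

Call:
jog_arm --motion "0 0.014 0.081 -0.001 0 0 0.006; 0 0.028 0.163 -0.002 0 0.001 0.013; 0 0.042 0.244 -0.003 0 0.001 0.019; 0 0.056 0.325 -0.004 0 0.001 0.025; 0 0.056 0.325 -0.004 0 0.001 0.025"

```text
time: 16.32
tool_pos: [0.4973, -0.3831, 0.1532]
tool_rot: [-0.001, 1.0, -0.001, 0.001]
contact_force: [0.6, 0.4, -1.5]
gripper_width: 0.455
grasp_force: 61.8
```

Call:
jog_arm --motion "0 0 0 0.045 0 0 0; 0 0 0 0.089 0 0 0; 0 0 0 0.134 0 0 0; 0 0 0 0.152 0 0 0; 0 0 0 0.170 0 0 0"

```text
time: 16.95
tool_pos: [0.498, -0.3806, 0.0692]
tool_rot: [-0.0, 1.0, 0.001, 0.001]
contact_force: [0.7, -0.6, -1.0]
gripper_width: 0.454
grasp_force: 61.9
```

```bash
cat > st.py <<'E'
from h import *
np.set_printoptions(precision=4,suppress=True)
s=state();y=rot().as_matrix()[:,1];print(s["time"],s["tool_pos"],s["contact_force"],s["ft_torque"],s["gripper_width"],np.degrees(np.arctan2(y[1],y[0])))
E
python3 st.py; python3 m3.py none x
```

```text
16.95 [ 0.498  -0.3806  0.0692] [ 0.703  -0.5879 -1.0195] [-0.0447 -0.0469 -0.0121] 0.4540095056221655 -89.93178228359265
16.95 [ 0.498  -0.3806  0.0692] [ 0.703  -0.5879 -1.0195] 0.4540095056221655
scene 761
 x [-57.2368 106.0915]  y [-24.5525  37.2351]  z [-28.3964 -23.922   18.5454]
 pitch deg 0.30069061050444784
 net [([25.6, 3.0, -13.6], 0.56)]
side 1236
 x [-68.9116 100.3505]  y [-22.1564  37.1248]  z [-28.4554 -23.7138  18.2767]
 pitch deg 0.2483836116743608
 net [([23.5, -2.5, -13.6], 0.61)]
wrist 49329
 x [-38.393  104.5859]  y [-30.7834  34.0565]  z [-28.1623 -26.2943  17.4144]
 pitch deg 0.18107108326906313
 net [([21.3, 2.1, -12.7], 0.87)]
```

Call:
jog_arm --motion "0 -0.003 0 0.003 0 0 0; 0 -0.003 0 0.006 0 0 0; 0 -0.003 0 0.008 0 0 0; 0 -0.003 0 0.009 0 0 0; 0 -0.003 0 0.009 0 0 0"

```text
time: 17.88
tool_pos: [0.4965, -0.381, 0.0652]
tool_rot: [-0.0, 1.0, 0.0, 0.001]
contact_force: [-0.2, -0.2, -0.7]
gripper_width: 0.46
grasp_force: 61.9
```

```bash
python3 st.py
```

```text
17.875 [ 0.4965 -0.381   0.0652] [-0.1587 -0.2196 -0.6739] [0.0208 0.0087 0.0352] 0.4602203488837932 -89.95063351014994
```

Call:
jog_arm --motion "0 0 0 0.001 0 0 0; 0 0 0 0.001 0 0 0; 0 0 0 0.002 0 0 0; 0 0 0 0.002 0 0 0; 0 0 0 0.002 0 0 0"

```text
time: 18.5
tool_pos: [0.4967, -0.3811, 0.0647]
tool_rot: [0.0, 1.0, 0.0, 0.002]
contact_force: [-1.6, 0.3, 1.7]
gripper_width: 0.457
grasp_force: 62.2
```

```bash
python3 st.py
```

```text
18.5 [ 0.4967 -0.3811  0.0647] [-1.5956  0.2777  1.6609] [0.1691 0.1911 0.0539] 0.4573374749196223 -89.95318345883533
```

Call:
jog_arm --motion "50 0 0 0 0 0 0; 56 0 0 0 0 0 0; 65 0 0 0 0 0 0; 80 0 0 0 0 0 0; 80 0 0 0 0 0 0"

```text
time: 19.12
tool_pos: [0.4966, -0.381, 0.0643]
tool_rot: [-0.0, 1.0, 0.0, 0.002]
contact_force: [0.1, -0.6, 0.6]
gripper_width: 0.796
grasp_force: 0.0
```

Call:
jog_arm --motion "90 0 0 -0.04 0 0 0; 100 0 0 -0.1 0 0 0; 100 0 0 -0.18 0 0 0; 100 -0.05 0 -0.28 0 0 0; 100 -0.1 -0.05 -0.4 0 0 0"

```text
time: 19.75
tool_pos: [0.4477, -0.3591, 0.261]
tool_rot: [0.001, 1.0, -0.0, 0.002]
contact_force: [-0.5, 0.5, 1.3]
gripper_width: 1.003
grasp_force: 0.0
```

```bash
cat > lev.py <<'E'
# level of the cleats on the domes
import sys; from h import *
np.set_printoptions(precision=4,suppress=True)
f=save("wrist",sys.argv[1]);w=cloud(f).reshape(-1,3);h=cv2.cvtColor(f["color"],cv2.COLOR_RGB2HSV).reshape(-1,3)
print(state()["time"],state()["tool_pos"])
for d in [(.5195,-.381),(.522,-.276),(.5245,-.171)]:
    m=(abs(w[:,0]-d[0])<.11)&(abs(w[:,1]-d[1])<.045)&(w[:,2]>.072)&(w[:,2]<.13)
    P=w[m]
    if m.sum()<2000: continue
    for i in range(4):
        A=np.c_[P[:,:2]-d,np.ones(len(P))];c=np.linalg.lstsq(A,P[:,2],rcond=None)[0];r=P[:,2]-A@c;P=P[abs(r)<max(.002,2*r.std())]
    print(d,len(P),"tilt x,y deg",np.degrees(np.arctan(c[:2])),"z",c[2],"x",np.percentile(P[:,0],[.3,99.7]),"y",np.percentile(P[:,1],[1,99]),cv2.minAreaRect((P[:,:2]*1000).astype(np.float32)))
E
python3 lev.py w3.png
```

```text
19.8 [ 0.4486 -0.359   0.271 ]
(0.5195, -0.381) 10056 tilt x,y deg [-2.8204 -0.2405] z 0.09007012933606573 x [0.4334 0.6016] y [-0.4058 -0.3545] ((517.3677368164062, -383.0602111816406), (170.01219177246094, 55.658897399902344), 2.4822592735290527)
```

View pics/w3.png

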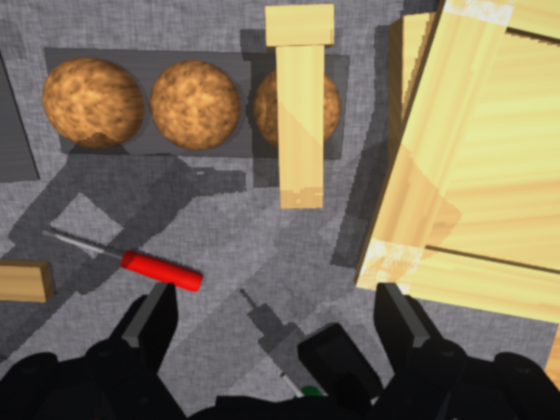

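Cleat A balances on the dome at (300,105) with a 2.8° tilt, about 1.8 mm too far in +x. I'll correct for that on the next ones, starting with cleat B.

```bash
python3 - <<'E'
from h import *
p=[.4925,.0845,.2]
go((p,down(-85.1),100,10),([*p[:2],.05],down(-85.1),100,3),([*p[:2],.013],down(-85.1),100,2),([*p[:2],.013],down(-85.1),0,5))
E
```

```text
100 0.009 -0.089 0.013 0.001 -0.001 -0.006; 100 0.017 -0.178 0.027 0.001 -0.002 -0.011; 100 0.026 -0.266 0.040 0.002 -0.002 -0.017; 100 0.035 -0.355 0.054 0.003 -0.003 -0.023; 100 0.043 -0.444 0.067 0.003 -0.004 -0.028
100 0.013 -0.088 0.014 0.001 -0.001 -0.006; 100 0.025 -0.177 0.028 0.001 -0.002 -0.011; 100 0.038 -0.265 0.042 0.002 -0.002 -0.017; 100 0.050 -0.353 0.055 0.003 -0.003 -0.023; 100 0.063 -0.441 0.069 0.003 -0.004 -0.028
100 0 0 0.100 0 0 0; 100 0 0 0.200 0 0 0; 100 0 0 0.300 0 0 0; 100 0 0 0.337 0 0 0; 100 0 0 0.374 0 0 0
0 0 0 0 0 0 0; 0 0 0 0 0 0 0; 0 0 0 0 0 0 0; 0 0 0 0 0 0 0; 0 0 0 0 0 0 0
```

Call:
jog_arm --motion "100 0.009 -0.089 0.013 0.001 -0.001 -0.006; 100 0.017 -0.178 0.027 0.001 -0.002 -0.011; 100 0.026 -0.266 0.040 0.002 -0.002 -0.017; 100 0.035 -0.355 0.054 0.003 -0.003 -0.023; 100 0.043 -0.444 0.067 0.003 -0.004 -0.028"

```text
time: 20.42
tool_pos: [0.4702, -0.1354, 0.2262]
tool_rot: [-0.002, 1.0, 0.021, -0.0]
contact_force: [0.8, 0.3, -0.6]
gripper_width: 1.003
grasp_force: 0.0
```

Call:
jog_arm --motion "100 0.013 -0.1 0.014 0.001 -0.001 -0.006; 100 0.025 -0.2 0.028 0.001 -0.002 -0.011; 100 0.038 -0.3 0.042 0.002 -0.002 -0.017; 100 0.063 -0.441 0.055 0.003 -0.004 -0.028; 100 0.063 -0.441 0.055 0.003 -0.004 -0.028"

```text
time: 21.05
tool_pos: [0.4919, 0.0882, 0.1992]
tool_rot: [-0.005, 0.999, 0.045, -0.004]
contact_force: [-0.5, -0.3, 0.3]
gripper_width: 0.999
grasp_force: 0.0
```

```bash
python3 - <<'E'
from h import *
print(state()["tool_pos"])
p=[.4925,.0845]
go(([*p[:2],.05],down(-85.1),100,3),([*p[:2],.013],down(-85.1),100,2),([*p[:2],.013],down(-85.1),0,5))
E
```

```text
[0.49189284 0.08820943 0.19922915]
100 0.001 0.003 0.099 -0.002 0.002 0.001; 100 0.002 0.007 0.199 -0.004 0.003 0.002; 100 0.003 0.010 0.298 -0.006 0.005 0.003; 100 0.003 0.011 0.335 -0.006 0.005 0.003; 100 0.003 0.011 0.372 -0.006 0.005 0.003
0 0 0 0 0 0 0; 0 0 0 0 0 0 0; 0 0 0 0 0 0 0; 0 0 0 0 0 0 0; 0 0 0 0 0 0 0
```

Call:
jog_arm --motion "100 0.001 0.001 0.08 -0.001 0.001 0.001; 100 0.002 0.003 0.16 -0.003 0.002 0.001; 100 0.002 0.004 0.24 -0.004 0.003 0.001; 100 0.002 0.004 0.28 -0.004 0.003 0.001; 100 0.002 0.004 0.28 -0.004 0.003 0.001"

```text
time: 21.68
tool_pos: [0.4908, 0.0837, 0.0572]
tool_rot: [-0.001, 0.999, 0.041, -0.004]
contact_force: [-0.2, -0.3, -0.3]
gripper_width: 1.002
grasp_force: 0.0
```

```bash
python3 - <<'E'
from h import *
f=grab_frame("wrist");print(state()["tool_pos"],state()["tool_rot"])
p=[.4925,.0845]
go(([*p[:2],.013],down(-85.1),100,3),([*p[:2],.013],down(-85.1),0,7))
E
```

```text
[0.49201051 0.08376919 0.05867359] [-0.00144859  0.99914772  0.0412004  -0.00206339]
100 0 0 0.030 -0.001 0.001 -0.001; 100 0.001 -0.001 0.061 -0.001 0.002 -0.001; 100 0.001 -0.001 0.091 -0.002 0.003 -0.002; 0 0.001 -0.001 0.091 -0.002 0.003 -0.002; 0 0.001 -0.001 0.091 -0.002 0.003 -0.002
0 0 0 0 0 0 0; 0 0 0 0 0 0 0; 0 0 0 0 0 0 0; 0 0 0 0 0 0 0; 0 0 0 0 0 0 0
```

Call:
jog_arm --motion "100 0 0 0.030 -0.001 0.001 -0.001; 100 0.001 -0.001 0.061 -0.001 0.002 -0.001; 100 0.001 -0.001 0.091 -0.002 0.003 -0.002; 100 0.001 -0.001 0.091 -0.002 0.003 -0.002; 0 0.001 -0.001 0.091 -0.002 0.003 -0.002"

```text
time: 22.35
tool_pos: [0.4921, 0.0851, 0.0125]
tool_rot: [-0.0, 0.999, 0.043, 0.0]
contact_force: [0.1, 0.3, -0.2]
gripper_width: 0.819
grasp_force: 0.0
```

Call:
jog_arm --motion "0 0 0 0 0 0 0; 0 0 0 0 0 0 0; 0 0 0 0 0 0 0; 0 0 0 0 0 0 0; 0 0 0 0 0 0 0"

```text
time: 22.98
tool_pos: [0.4928, 0.0851, 0.0134]
tool_rot: [-0.0, 0.999, 0.043, 0.001]
contact_force: [-0.4, 0.8, 5.6]
gripper_width: 0.46
grasp_force: 62.3
```

```bash
python3 st.py;python3 -c "
from h import *;print(rot().as_matrix())"
```

```text
22.975 [0.4928 0.0851 0.0134] [-0.429   0.8321  5.594 ] [ 0.0682  0.0152 -0.0096] 0.45978615501108583 -85.0531601876335
[[ 9.96273168e-01  8.62314130e-02  1.97920930e-03]
 [ 8.62307403e-02 -9.96275103e-01  4.22869921e-04]
 [ 2.00830162e-03 -2.50625273e-04 -9.99997952e-01]]
```

Call:
jog_arm --motion "0 -0.01 0 -0.003 0 0 0; 0 -0.04 0 -0.004 0 0 0; 0 -0.08 0 -0.004 0 0 0; 0 -0.12 0 -0.004 0 0 0; 0 -0.16 0 -0.004 0 0 0"

```text
time: 23.6
tool_pos: [0.41, 0.0781, 0.0136]
tool_rot: [-0.0, 0.999, 0.043, -0.001]
contact_force: [0.3, 0.3, 0.1]
gripper_width: 0.459
grasp_force: 61.8
```

Call:
jog_arm --motion "0 0 0 -0.06 0 0 0; 0 0 0 -0.13 0 0 0; 0 0 0 -0.2 0 0 0; 0 0 0 -0.28 0 0 0; 0 0 0 -0.28 0 0 0"

```text
time: 24.22
tool_pos: [0.4134, 0.0782, 0.1575]
tool_rot: [-0.0, 0.999, 0.043, 0.003]
contact_force: [0.5, -0.4, -1.6]
gripper_width: 0.452
grasp_force: 61.7
```

```bash
python3 m3.py none x; python3 - <<'E'
from h import *
go(([.4953,-.276,.154],down(-90),0,8),([.4953,-.276,.154],down(-90),0,2))
E
```

```text
24.225 [0.4134 0.0782 0.1575] [ 0.5097 -0.387  -1.5749] 0.451851224014551
scene 354
 x [-62.5144 151.3564]  y [-22.5319  30.7468]  z [-35.5853 -25.3735   9.3886]
 pitch deg 1.0772237634601642
 net [([65.8, 466.8, 81.9], 0.97)]
side 863
 x [-70.0019 140.5508]  y [-23.396   31.0058]  z [-26.1601 -20.4574  -3.3078]
 pitch deg 0.5185283938971028
 net [([63.7, 465.8, 77.6], 0.71)]
wrist 48379
 x [-39.9057 102.4991]  y [-25.3517  28.9355]  z [-34.2925 -21.0566 -19.0401]
 pitch deg 0.6937778926052639
 net []
0 0.013 0.090 0 0 0 0.007; 0 0.027 0.180 -0.001 0 0.001 0.014; 0 0.040 0.270 -0.001 0 0.001 0.022; 0 0.054 0.360 -0.002 0 0.001 0.029; 0 0.067 0.450 -0.002 0 0.001 0.036
0 0.018 0.089 0 0 0 0.007; 0 0.036 0.178 -0.001 0 0.001 0.014; 0 0.055 0.267 -0.001 0 0.001 0.022; 0 0.055 0.267 -0.001 0 0.001 0.022; 0 0.055 0.267 -0.001 0 0.001 0.022
```

Call:
jog_arm --motion "0 0.013 0.090 0 0 0 0.007; 0 0.027 0.180 -0.001 0 0.001 0.014; 0 0.040 0.270 -0.001 0 0.001 0.022; 0 0.054 0.360 -0.002 0 0.001 0.029; 0 0.067 0.450 -0.002 0 0.001 0.036"

```text
time: 25.15
tool_pos: [0.4646, -0.1444, 0.1542]
tool_rot: [-0.001, 1.0, 0.016, 0.0]
contact_force: [0.9, 0.7, -1.1]
gripper_width: 0.46
grasp_force: 61.7
```

Call:
jog_arm --motion "0 0.018 0.089 0 0 0 0.007; 0 0.036 0.178 -0.001 0 0.001 0.014; 0 0.055 0.267 -0.001 0 0.001 0.022; 0 0.055 0.267 -0.001 0 0.001 0.022; 0 0.055 0.267 -0.001 0 0.001 0.022"

```text
time: 25.78
tool_pos: [0.4962, -0.275, 0.1546]
tool_rot: [-0.001, 1.0, -0.0, 0.001]
contact_force: [-0.8, -0.5, -1.4]
gripper_width: 0.458
grasp_force: 61.7
```

Call:
jog_arm --motion "0 0 0 0.04 0 0 0; 0 0 0 0.09 0 0 0; 0 0 0 0.13 0 0 0; 0 0 0 0.16 0 0 0; 0 0 0 0.16 0 0 0"

```text
time: 26.4
tool_pos: [0.4961, -0.2747, 0.0741]
tool_rot: [-0.001, 1.0, -0.0, 0.0]
contact_force: [0.0, 0.1, -0.1]
gripper_width: 0.458
grasp_force: 61.7
```

```bash
python3 -c "
from h import *
grab_frame('wrist')
go(([.4953,-.276,.066],down(-90),0,2),([.4953,-.276,.0632],down(-90),0,3))";python3 st.py
```

```text
0 -0.002 0.001 0.009 0 -0.001 0; 0 -0.003 0.001 0.019 -0.001 -0.002 0; 0 -0.003 0.001 0.021 -0.001 -0.002 0; 0 -0.003 0.001 0.022 -0.001 -0.002 0; 0 -0.003 0.001 0.024 -0.001 -0.002 0
26.45 [ 0.4969 -0.2753  0.0754] [ 0.4509  0.1166 -1.2909] [-0.0703  0.093  -0.029 ] 0.45415909145973005 -90.02586543130332
```

Call:
jog_arm --motion "0 -0.002 0.001 0.009 0 -0.001 0; 0 -0.003 0.001 0.019 -0.001 -0.002 0; 0 -0.003 0.001 0.021 -0.001 -0.002 0; 0 -0.003 0.001 0.023 -0.001 -0.002 0; 0 -0.003 0.001 0.023 -0.001 -0.002 0"

```text
time: 27.08
tool_pos: [0.4957, -0.2762, 0.0645]
tool_rot: [0.001, 1.0, -0.0, 0.0]
contact_force: [0.2, 0.4, -0.0]
gripper_width: 0.456
grasp_force: 61.7
```

Call:
jog_arm --motion "0 0 0 0.001 0 0 0; 0 0 0 0.002 0 0 0; 0 0 0 0.002 0 0 0; 0 0 0 0.002 0 0 0; 0 0 0 0.002 0 0 0"

```text
time: 27.7
tool_pos: [0.4956, -0.2761, 0.0634]
tool_rot: [0.0, 1.0, -0.0, 0.0]
contact_force: [0.1, 0.1, -0.3]
gripper_width: 0.456
grasp_force: 61.7
```

```bash
python3 st.py
```

```text
27.7 [ 0.4956 -0.2761  0.0634] [ 0.0758  0.14   -0.2773] [-0.0192  0.0026  0.0145] 0.45580066100670974 -90.03890136260725
```

Call:
jog_arm --motion "0 0 0 0.001 0 0 0; 0 0 0 0.0015 0 0 0; 0 0 0 0.0015 0 0 0; 50 0 0 0.0015 0 0 0; 56 0 0 0.0015 0 0 0"

```text
time: 28.32
tool_pos: [0.4956, -0.2761, 0.0623]
tool_rot: [0.0, 1.0, -0.0, 0.0]
contact_force: [-0.2, -0.4, -1.0]
gripper_width: 0.562
grasp_force: 0.0
```

Call:
jog_arm --motion "65 0 0 0 0 0 0; 80 0 0 0 0 0 0; 90 0 0 -0.03 0 0 0; 100 0 0 -0.1 0 0 0; 100 0 0 -0.18 0 0 0"

```text
time: 28.95
tool_pos: [0.4954, -0.2759, 0.1541]
tool_rot: [0.0, 1.0, -0.0, 0.0]
contact_force: [0.2, 0.4, 0.0]
gripper_width: 1.0
grasp_force: 0.0
```

Call:
jog_arm --motion "100 -0.02 0 -0.08 0 0 0; 100 -0.05 0 -0.16 0 0 0; 100 -0.08 0 -0.22 0 0 0; 100 -0.08 0 -0.22 0 0 0; 100 -0.08 0 -0.22 0 0 0"

```text
time: 29.58
tool_pos: [0.4555, -0.2757, 0.2621]
tool_rot: [0.0, 1.0, -0.0, 0.0]
contact_force: [-0.9, 0.1, -0.1]
gripper_width: 0.998
grasp_force: 0.0
```

```bash
python3 lev.py w4.png
```

```text
29.625 [ 0.4553 -0.2754  0.2612]
(0.5195, -0.381) 9819 tilt x,y deg [-2.8104 -0.3342] z 0.09009735333122132 x [0.4332 0.6016] y [-0.4057 -0.3539] ((517.3323364257812, -382.38934326171875), (169.69180297851562, 56.677978515625), 1.8597644567489624)
(0.522, -0.276) 9746 tilt x,y deg [0.6051 0.4608] z 0.0900513988963198 x [0.4326 0.6006] y [-0.3036 -0.2519] ((516.3856201171875, -277.64019775390625), (56.005306243896484, 168.8408203125), 89.89476013183594)
```

B is level to 0.6°. Now cleat C.

```bash
python3 - <<'E'
from h import *
p=[.484,.1785]
go(([*p,.2],down(-85.1),100,9),([*p,.1],down(-85.1),100,3),([*p,.06],down(-85.1),100,3))
E
```

```text
100 0.006 -0.101 0.014 0 0 -0.006; 100 0.013 -0.202 0.027 0 0 -0.013; 100 0.019 -0.303 0.041 0 0 -0.019; 100 0.025 -0.403 0.055 0 0 -0.025; 100 0.032 -0.504 0.068 0 0 -0.032
100 0.011 -0.100 0.014 0 0 -0.006; 100 0.022 -0.201 0.027 0 0 -0.013; 100 0.033 -0.301 0.041 0 0 -0.019; 100 0.045 -0.402 0.054 0 0 -0.025; 100 0.045 -0.402 0.121 0 0 -0.025
100 0 0 0.067 0 0 0; 100 0 0 0.133 0 0 0; 100 0 0 0.160 0 0 0; 100 0 0 0.187 0 0 0; 100 0 0 0.213 0 0 0
```

Call:
jog_arm --motion "100 0.006 -0.101 0.014 0 0 -0.006; 100 0.013 -0.202 0.027 0 0 -0.013; 100 0.019 -0.303 0.041 0 0 -0.019; 100 0.025 -0.403 0.055 0 0 -0.025; 100 0.032 -0.504 0.068 0 0 -0.032"

```text
time: 30.25
tool_pos: [0.471, -0.022, 0.2262]
tool_rot: [0.0, 1.0, 0.024, -0.001]
contact_force: [0.5, 0.0, -0.7]
gripper_width: 0.996
grasp_force: 0.0
```

Call:
jog_arm --motion "100 0.011 -0.100 0.014 0 0 -0.006; 100 0.022 -0.201 0.027 0 0 -0.013; 100 0.033 -0.301 0.041 0 0 -0.019; 100 0.045 -0.402 0.054 0 0 -0.025; 100 0.045 -0.402 0.1 0 0 -0.025"

```text
time: 30.88
tool_pos: [0.4846, 0.1811, 0.1773]
tool_rot: [0.0, 0.999, 0.045, -0.0]
contact_force: [0.1, -0.3, -0.5]
gripper_width: 0.993
grasp_force: 0.0
```

Call:
jog_arm --motion "100 0 0 0.067 0 0 0; 100 0 0 0.133 0 0 0; 100 0 0 0.180 0 0 0; 100 0 0 0.21 0 0 0; 100 0 0 0.22 0 0 0"

```text
time: 31.5
tool_pos: [0.4837, 0.1776, 0.0665]
tool_rot: [0.001, 0.999, 0.042, -0.001]
contact_force: [0.0, 0.4, -0.3]
gripper_width: 1.003
grasp_force: 0.0
```

```bash
python3 - <<'E'
from h import *
f=grab_frame("wrist");print(state()["tool_pos"],state()["tool_rot"])
p=[.484,.1785]
go(([*p[:2],.013],down(-85.1),100,3),([*p[:2],.013],down(-85.1),100,2))
E
```

```text
[0.48404188 0.17764856 0.06681266] [ 6.92244689e-04  9.99097148e-01  4.24676343e-02 -9.53578113e-04]
100 0 -0.001 0.036 0 0 0; 100 0 -0.001 0.072 0.001 0.001 0; 100 0 -0.002 0.108 0.001 0.001 0; 100 0 -0.002 0.108 0.001 0.001 0; 100 0 -0.002 0.108 0.001 0.001 0
```

Call:
jog_arm --motion "100 0 -0.001 0.036 0 0 0; 100 0 -0.001 0.072 0.001 0.001 0; 100 0 -0.002 0.108 0.001 0.001 0; 100 0 -0.002 0.108 0.001 0.001 0; 0 0 -0.002 0.108 0.001 0.001 0"

```text
time: 32.17
tool_pos: [0.4849, 0.1787, 0.0143]
tool_rot: [-0.0, 0.999, 0.042, 0.001]
contact_force: [0.9, 0.2, 0.3]
gripper_width: 0.816
grasp_force: 0.0
```

Call:
jog_arm --motion "0 0 0 0 0 0 0; 0 0 0 0 0 0 0; 0 0 0 0 0 0 0; 0 0 0 0 0 0 0; 0 0 0 0 0 0 0"

```text
time: 32.8
tool_pos: [0.4857, 0.1789, 0.0153]
tool_rot: [-0.0, 0.999, 0.042, 0.002]
contact_force: [0.1, 0.2, 5.5]
gripper_width: 0.457
grasp_force: 62.5
```

Call:
jog_arm --motion "0 -0.01 0 -0.003 0 0 0; 0 -0.04 0 -0.004 0 0 0; 0 -0.08 0 -0.004 0 0 0; 0 -0.12 0 -0.004 0 0 0; 0 -0.16 0 -0.004 0 0 0"

```text
time: 33.42
tool_pos: [0.403, 0.1716, 0.0154]
tool_rot: [-0.0, 0.999, 0.042, 0.0]
contact_force: [1.1, 1.0, 0.3]
gripper_width: 0.453
grasp_force: 61.9
```

Call:
jog_arm --motion "0 0 0 -0.06 0 0 0; 0 0 0 -0.13 0 0 0; 0 0 0 -0.2 0 0 0; 0 0 0 -0.28 0 0 0; 0 0 0 -0.28 0 0 0"

```text
time: 34.05
tool_pos: [0.4058, 0.1722, 0.159]
tool_rot: [-0.001, 0.999, 0.043, 0.004]
contact_force: [0.6, 0.8, -1.0]
gripper_width: 0.455
grasp_force: 61.8
```

```bash
python3 m3.py none x; python3 - <<'E'
from h import *
go(([.4978,-.171,.155],down(-90),0,8),([.4978,-.171,.155],down(-90),0,2))
E
```

```text
34.05 [0.4058 0.1722 0.159 ] [ 0.5795  0.7953 -1.0388] 0.4553119645714255
scene 346
 x [-154.818  106.752]  y [-37.26    32.9087]  z [-28.55   -23.1957  19.234 ]
 pitch deg 0.4507215767389441
 net [([68.7, 559.8, 77.2], 0.77), ([65.7, 559.5, 86.5], 0.71)]
side 781
 x [-155.716    97.7154]  y [-34.5873  30.0464]  z [-23.7624 -18.3088  19.2984]
 pitch deg 0.5892884670788178
 net [([65.5, 563.4, 78.5], 0.81)]
wrist 46489
 x [-41.8995 101.7609]  y [-25.0209  27.8073]  z [-29.7309 -18.8983 -16.9252]
 pitch deg 0.851022750633365
 net []
0 0.016 0.087 0 0 0 0.007; 0 0.033 0.175 -0.001 0 0 0.014; 0 0.049 0.262 -0.001 0 0 0.021; 0 0.065 0.349 -0.001 0 0.001 0.028; 0 0.081 0.437 -0.001 0 0.001 0.035
0 0.021 0.086 0 0 0 0.007; 0 0.042 0.173 -0.001 0 0 0.014; 0 0.063 0.259 -0.001 0 0 0.021; 0 0.063 0.259 -0.001 0 0 0.021; 0 0.063 0.259 -0.001 0 0 0.021
```

Call:
jog_arm --motion "0 0.016 0.087 0 0 0 0.007; 0 0.033 0.175 -0.001 0 0 0.014; 0 0.049 0.262 -0.001 0 0 0.021; 0 0.065 0.349 -0.001 0 0.001 0.028; 0 0.081 0.437 -0.001 0 0.001 0.035"

```text
time: 34.98
tool_pos: [0.4632, -0.0437, 0.1553]
tool_rot: [-0.001, 1.0, 0.016, 0.001]
contact_force: [0.5, -0.4, 0.3]
gripper_width: 0.456
grasp_force: 61.8
```

Call:
jog_arm --motion "0 0.021 0.086 0 0 0 0.007; 0 0.042 0.173 -0.001 0 0 0.014; 0 0.063 0.259 -0.001 0 0 0.021; 0 0.063 0.259 -0.001 0 0 0.021; 0 0.063 0.259 -0.001 0 0 0.021"

```text
time: 35.6
tool_pos: [0.4986, -0.1703, 0.1558]
tool_rot: [-0.001, 1.0, 0.0, 0.0]
contact_force: [0.0, 0.2, -0.5]
gripper_width: 0.455
grasp_force: 61.8
```

Call:
jog_arm --motion "0 0 0 0.04 0 0 0; 0 0 0 0.09 0 0 0; 0 0 0 0.13 0 0 0; 0 0 0 0.16 0 0 0; 0 0 0 0.16 0 0 0"

```text
time: 36.22
tool_pos: [0.4981, -0.1696, 0.0749]
tool_rot: [-0.001, 1.0, 0.001, -0.0]
contact_force: [0.3, -0.4, -0.6]
gripper_width: 0.458
grasp_force: 61.8
```

```bash
python3 -c "
from h import *
grab_frame('wrist')
go(([.4993,-.171,.068],down(-90),0,2),([.4993,-.171,.065],down(-90),0,3))";python3 st.py; python3 lev.py w5.png
```

```text
0 0 0.001 0.008 0 -0.001 0; 0 0 0.002 0.017 -0.001 -0.001 0.001; 0 0 0.002 0.019 -0.001 -0.001 0.001; 0 0 0.002 0.021 -0.001 -0.001 0.001; 0 0 0.002 0.023 -0.001 -0.001 0.001
36.275 [ 0.4991 -0.1702  0.0763] [ 0.2494  0.0881 -0.5019] [ 0.0086  0.0312 -0.0125] 0.4545778299388276 -89.91710564134435
36.325 [ 0.4997 -0.1706  0.0773]
(0.522, -0.276) 24652 tilt x,y deg [ 0.782  -1.0014] z 0.0900627028484761 x [0.4423 0.6007] y [-0.2959 -0.2496] ((519.0536499023438, -274.29119873046875), (167.47518920898438, 41.70055389404297), 4.5996270179748535)
(0.5245, -0.171) 45908 tilt x,y deg [-0.1532 -0.0166] z 0.10103078896310352 x [0.4588 0.6037] y [-0.1974 -0.1443] ((529.9196166992188, -171.2760772705078), (148.47474670410156, 66.31409454345703), 0.4117252826690674)
```

Call:
jog_arm --motion "0 -0.001 0.001 0.008 0 -0.001 0; 0 -0.001 0.001 0.016 -0.001 -0.001 0.001; 0 -0.001 0.001 0.019 -0.001 -0.001 0.001; 0 -0.001 0.001 0.021 -0.001 -0.001 0.001; 0 -0.001 0.001 0.021 -0.001 -0.001 0.001"

```text
time: 36.95
tool_pos: [0.499, -0.1713, 0.0665]
tool_rot: [0.0, 1.0, -0.0, 0.001]
contact_force: [0.5, -0.0, -1.4]
gripper_width: 0.458
grasp_force: 61.8
```

Call:
jog_arm --motion "0 0 0 0.0005 0 0 0; 0 0 0 0.001 0 0 0; 0 0 0 0.001 0 0 0; 0 0 0 0.001 0 0 0; 0 0 0 0.001 0 0 0"

```text
time: 37.58
tool_pos: [0.4991, -0.1713, 0.0661]
tool_rot: [0.0, 1.0, -0.0, 0.001]
contact_force: [0.4, -1.0, -0.6]
gripper_width: 0.457
grasp_force: 61.8
```

```bash
python3 st.py
```

```text
37.575 [ 0.4991 -0.1713  0.0661] [ 0.3566 -0.9983 -0.6186] [-0.0277  0.0043  0.0515] 0.4568834995704883 -90.0382147452182
```

Contact should come at about 0.0653. I'll lower 1.2 mm more, then release.

Call:
jog_arm --motion "0 0 0 0.001 0 0 0; 0 0 0 0.0024 0 0 0; 0 0 0 0.0024 0 0 0; 50 0 0 0.0024 0 0 0; 56 0 0 0.0024 0 0 0"

```text
time: 38.2
tool_pos: [0.4992, -0.1714, 0.0649]
tool_rot: [0.0, 1.0, -0.0, 0.001]
contact_force: [-0.1, 0.9, -0.4]
gripper_width: 0.558
grasp_force: 0.0
```

Call:
jog_arm --motion "65 0 0 0 0 0 0; 80 0 0 0 0 0 0; 90 0 0 -0.03 0 0 0; 100 0 0 -0.1 0 0 0; 100 0 0 -0.18 0 0 0"

```text
time: 38.83
tool_pos: [0.4987, -0.1711, 0.1563]
tool_rot: [0.0, 1.0, -0.0, 0.001]
contact_force: [0.5, 0.1, -0.4]
gripper_width: 0.998
grasp_force: 0.0
```

Call:
jog_arm --motion "100 -0.02 0.02 -0.08 0 0 0; 100 -0.05 0.05 -0.16 0 0 0; 100 -0.08 0.1 -0.22 0 0 0; 100 -0.08 0.15 -0.22 0 0 0; 100 -0.08 0.15 -0.22 0 0 0"

```text
time: 39.45
tool_pos: [0.4586, -0.2473, 0.2665]
tool_rot: [0.001, 1.0, -0.001, 0.002]
contact_force: [0.1, 0.9, -0.5]
gripper_width: 0.999
grasp_force: 0.0
```

```bash
python3 lev.py w6.png
```

```text
39.5 [ 0.4586 -0.2463  0.2656]
(0.5195, -0.381) 9447 tilt x,y deg [-2.8233 -0.3402] z 0.09007434450347844 x [0.4335 0.6016] y [-0.4058 -0.3539] ((517.0589599609375, -381.9196472167969), (170.0808563232422, 56.82464599609375), 1.6229405403137207)
(0.522, -0.276) 9388 tilt x,y deg [0.6116 0.3655] z 0.09005715693460256 x [0.4327 0.6008] y [-0.3036 -0.2515] ((516.5320434570312, -277.70391845703125), (56.04441452026367, 169.11831665039062), 89.88525390625)
(0.5245, -0.171) 9509 tilt x,y deg [-0.1268  0.299 ] z 0.08999967519845663 x [0.4353 0.6036] y [-0.1982 -0.1462] ((519.1689453125, -172.94522094726562), (170.08358764648438, 56.31802749633789), 0.7418531179428101)
```

View pics/w6.png

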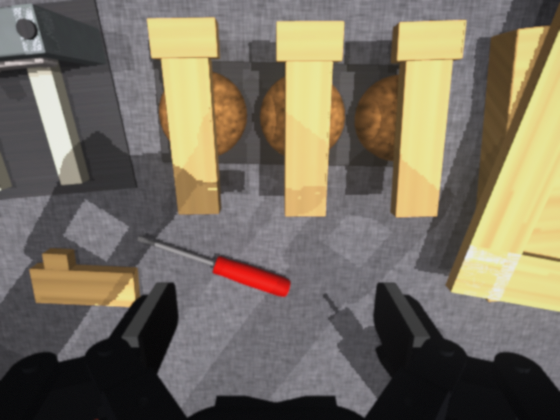

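All three cleats sit on their domes with tilts of 2.8°, 0.6° and 0.1°, and they are steady between pictures. Next I look at the scanner and the label from above.

```bash
python3 - <<'E'
from h import *
go(([.46,.36,.37],down(-90),100,13),([.46,.36,.37],down(-90),100,2))
E
```

```text
100 0 -0.093 -0.016 0 0 0; 100 0 -0.187 -0.032 0 0 0; 100 0 -0.280 -0.048 0 0 0; 100 0 -0.373 -0.065 0 0 0; 100 0 -0.466 -0.081 0 -0.001 0
100 0 -0.093 -0.016 0 0 0; 100 0 -0.187 -0.032 0 0 0; 100 0 -0.280 -0.048 0 0 0; 100 0.001 -0.373 -0.064 0 0 0; 100 0.001 -0.466 -0.080 0 -0.001 0
100 0 -0.093 -0.016 0 0 0; 100 0 -0.187 -0.032 0 0 0; 100 0.001 -0.280 -0.048 0 0 0; 100 0.001 -0.280 -0.048 0 0 0; 100 0.001 -0.280 -0.048 0 0 0
```

Call:
jog_arm --motion "100 0 -0.093 -0.016 0 0 0; 100 0 -0.187 -0.032 0 0 0; 100 0 -0.280 -0.048 0 0 0; 100 0 -0.373 -0.065 0 0 0; 100 0 -0.466 -0.081 0 -0.001 0"

```text
time: 40.12
tool_pos: [0.458, -0.0107, 0.3053]
tool_rot: [0.0, 1.0, 0.0, -0.0]
contact_force: [0.2, 0.0, -0.4]
gripper_width: 0.997
grasp_force: 0.0
```

Call:
jog_arm --motion "100 0 -0.093 -0.016 0 0 0; 100 0 -0.187 -0.032 0 0 0; 100 0 -0.280 -0.048 0 0 0; 100 0.001 -0.373 -0.064 0 0 0; 100 0.001 -0.466 -0.080 0 -0.001 0"

```text
time: 40.75
tool_pos: [0.4582, 0.2222, 0.3451]
tool_rot: [0.0, 1.0, 0.0, -0.001]
contact_force: [0.3, 0.4, 0.5]
gripper_width: 0.998
grasp_force: 0.0
```

Call:
jog_arm --motion "100 0 -0.093 -0.016 0 0 0; 100 0 -0.187 -0.032 0 0 0; 100 0.001 -0.280 -0.048 0 0 0; 100 0.001 -0.280 -0.048 0 0 0; 100 0.001 -0.280 -0.048 0 0 0"

```text
time: 41.38
tool_pos: [0.4592, 0.3601, 0.3684]
tool_rot: [0.001, 1.0, 0.0, -0.001]
contact_force: [0.0, -0.7, -0.4]
gripper_width: 1.0
grasp_force: 0.0
```

```bash
cat > m4.py <<'E'
import m; from m import *
print("head");comps(.128,.152,(.36,.6,.25,.48),300)
print("block");comps(.02,.034,(.56,.72,.25,.45),500)
print("foot z12-20");comps(.011,.022,(.36,.55,.28,.46),300)
print("pad/all low");comps(.0025,.022,(.36,.55,.28,.46),300)
for c in("wrist","side","scene"):
  for t in("scanner_head","pad","label"):
    if c!="wrist" and t=="scanner_head": grab_frame(c)
    print(c,t,[(np.round(d["at"],4).tolist(),round(d["p"],2)) for d in place_of(c,t) if np.hypot(d["at"][0]-.52,d["at"][1]-.36)<.17])
E
python3 m4.py w7.png
```

```text
41.425 [0.4595 0.3596 0.3685] [ 0.5366 -0.0886  1.5277 -0.0002  1.7051  2.108 ] [-0.7614 -0.098   1.0009] [ 0.0126 -0.0563  0.0257]
head
3119 [array([448.2, 368.3]), array([42.4, 77.1]), np.float64(76.3)]
block
3286 [array([636.8, 318.6]), array([43.6, 90.4]), np.float64(9.5)]
foot z12-20
605 [array([454.5, 397.4]), array([16.1, 58.8]), np.float64(71.6)]
pad/all low
2218 [array([431. , 324.6]), array([ 34.8, 101.1]), np.float64(81.6)]
921 [array([448.6, 401. ]), array([20.9, 77.5]), np.float64(72.8)]
wrist scanner_head [([0.4473, 0.3674, 0.1236], 0.76)]
wrist pad []
wrist label []
side scanner_head [([0.446, 0.3755, 0.1246], 0.67)]
side pad [([0.4362, 0.3637, 0.0054], 0.5)]
side label [([0.651, 0.3252, 0.0278], 0.68)]
scene scanner_head [([0.4458, 0.3681, 0.1237], 0.62)]
scene pad [([0.4388, 0.363, -0.0031], 0.52)]
scene label [([0.6517, 0.3264, 0.0267], 0.63)]
```

View pics/w7.png

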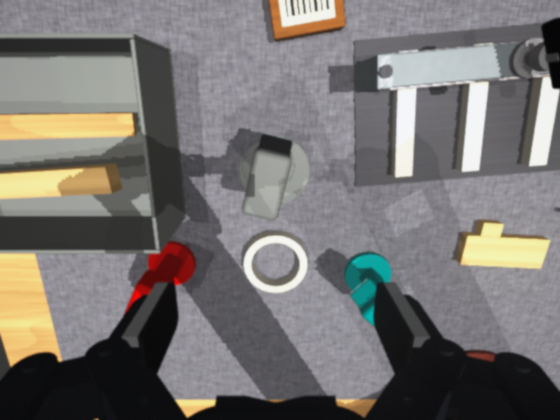

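The picture shows the grey scanner at (268,175), yaw about −14°, looking towards the ticket at (305,15). The ticket has been knocked to (0.651, 0.326). The red scanner at (165,265) and the turquoise one at (365,285) are look-alikes. I'll grip the grey head from above.

```bash
python3 - <<'E'
from h import *
p=[.4475,.3688];D=down(-103.7)
go(([*p,.23],D,100,4),([*p,.165],D,100,4),([*p,.165],D,100,2))
E
```

```text
100 -0.006 -0.005 0.069 0 0 0.040; 100 -0.012 -0.009 0.139 0 0 0.079; 100 -0.019 -0.014 0.208 0 0.001 0.119; 100 -0.025 -0.018 0.278 0.001 0.001 0.159; 100 -0.025 -0.018 0.310 0.001 0.001 0.159
100 0 0 0.032 0 0 0; 100 0 0 0.065 0 0 0; 100 0 0 0.097 0 0 0; 100 0 0 0.097 0 0 0; 100 0 0 0.097 0 0 0
```

Call:
jog_arm --motion "100 -0.006 -0.005 0.069 0 0 0.040; 100 -0.012 -0.009 0.139 0 0 0.079; 100 -0.019 -0.014 0.208 0 0.001 0.119; 100 -0.025 -0.018 0.278 0.001 0.001 0.159; 100 -0.025 -0.018 0.310 0.001 0.001 0.159"

```text
time: 42.6
tool_pos: [0.4463, 0.3683, 0.2113]
tool_rot: [0.001, 0.993, -0.119, -0.001]
contact_force: [0.9, -0.5, 1.4]
gripper_width: 1.0
grasp_force: 0.0
```

Call:
jog_arm --motion "100 0 0 0.032 0 0 0; 100 0 0 0.065 0 0 0; 100 0 0 0.097 0 0 0; 100 0 0 0.097 0 0 0; 100 0 0 0.097 0 0 0"

```text
time: 43.22
tool_pos: [0.4477, 0.369, 0.166]
tool_rot: [-0.001, 0.993, -0.119, 0.001]
contact_force: [0.4, 0.2, 0.8]
gripper_width: 1.002
grasp_force: 0.0
```

```bash
python3 - <<'E'
import m; from m import *
comps(.128,.152,(.36,.6,.25,.48),300)
p=[.4475,.3688];D=down(-103.7)
go(([*p,.100],D,100,4),([*p,.1],D,100,1))
E
```

```text
43.275 [0.4479 0.3691 0.1663] [ 0.561  -0.0055  1.7825  0.0002  1.3624  2.3709] [ 0.0781 -0.3593  0.1017] [-0.008  -0.0073 -0.011 ]
3170 [array([448.7, 368.2]), array([42.8, 76.8]), np.float64(76.4)]
100 0 0 0.033 0 0 0; 100 0 0.001 0.066 -0.001 0 0; 100 -0.001 0.001 0.099 -0.001 -0.001 0; 100 -0.001 0.001 0.133 -0.001 -0.001 0; 100 -0.001 0.001 0.133 -0.001 -0.001 0
```

Call:
jog_arm --motion "100 0 0 0.033 0 0 0; 100 0 0.001 0.066 -0.001 0 0; 100 0 0.001 0.099 -0.001 0 0; 100 0 0.001 0.131 -0.001 0 0; 100 0 0.001 0.131 -0.001 0 0"

```text
time: 43.9
tool_pos: [0.446, 0.3676, 0.0974]
tool_rot: [0.002, 0.993, -0.119, -0.002]
contact_force: [-0.8, -0.1, 0.5]
gripper_width: 0.997
grasp_force: 0.0
```

Call:
jog_arm --motion "0 0 0 0 0 0 0; 0 0 0 0 0 0 0; 0 0 0 0 0 0 0; 0 0 0 0 0 0 0; 0 0 0 0 0 0 0"

```text
time: 44.52
tool_pos: [0.448, 0.369, 0.101]
tool_rot: [-0.0, 0.993, -0.119, 0.001]
contact_force: [-0.1, 1.4, 4.7]
gripper_width: 0.482
grasp_force: 61.2
```

```bash
python3 st.py; python3 -c "
from h import *;print(rot().as_matrix())"
```

```text
44.525 [0.448 0.369 0.101] [-0.0886  1.3639  4.7432] [ 0.2635 -0.0714 -0.0002] 0.4819202976315901 -103.70402614119018
[[ 9.71530916e-01 -2.36906329e-01  1.75233472e-03]
 [-2.36907442e-01 -9.71532119e-01  4.54584581e-04]
 [ 1.59475550e-03 -8.56784110e-04 -9.99998361e-01]]
```

```bash
python3 - <<'E'
from h import *
D=down(-103.7)
go(([.448,.3688,.155],D,0,4),([.483,.3668,.155],D,0,4),([.483,.3668,.155],D,0,2))
E
```

```text
0 0 0 -0.027 0 0 0; 0 0 0 -0.054 0 -0.001 0; 0 0 0 -0.081 0 -0.001 0; 0 0 0 -0.108 -0.001 -0.001 0; 0 0.018 -0.003 -0.108 -0.001 -0.001 0
0 0.017 -0.003 0 0 0 0; 0 0.034 -0.006 0 0 0 0; 0 0.052 -0.010 0 0 0 0; 0 0.052 -0.010 0 0 0 0; 0 0.052 -0.010 0 0 0 0
```

Call:
jog_arm --motion "0 0 0 -0.027 0 0 0; 0 0 0 -0.054 0 0 0; 0 0 0 -0.081 0 0 0; 0 0 0 -0.108 0 0 0; 0 0.018 -0.003 -0.108 0 0 0"

```text
time: 45.15
tool_pos: [0.4573, 0.3684, 0.1559]
tool_rot: [-0.001, 0.993, -0.119, 0.001]
contact_force: [-0.0, 0.1, -1.6]
gripper_width: 0.486
grasp_force: 61.1
```

Call:
jog_arm --motion "0 0.017 -0.003 0 0 0 0; 0 0.034 -0.006 0 0 0 0; 0 0.052 -0.010 0 0 0 0; 0 0.052 -0.010 0 0 0 0; 0 0.052 -0.010 0 0 0 0"

```text
time: 45.78
tool_pos: [0.4827, 0.3664, 0.1537]
tool_rot: [0.001, 0.993, -0.119, -0.0]
contact_force: [-0.4, 0.1, -2.8]
gripper_width: 0.483
grasp_force: 61.1
```

```bash
cat > m5.py <<'E'
from h import *
np.set_printoptions(precision=4,suppress=True)
s=state();p=np.array(s["tool_pos"]);Rm=rot();print(s["time"],p,s["gripper_width"],Rm.as_matrix()[:,2])
for c in("scene","side","wrist"):
    f=save(c,"v_%s.png"%c);W=cloud(f)
    # label: white pixels inside block top
    w=W.reshape(-1,3);hsv=cv2.cvtColor(f["color"],cv2.COLOR_RGB2HSV).reshape(-1,3)
    m=(abs(w[:,0]-.651)<.07)&(abs(w[:,1]-.326)<.07)&(w[:,2]>.020)&(w[:,2]<.036)
    if m.sum()>60:
        q=(w[m][:,:2]*1000).astype(np.float32);print(c,"block",m.sum(),cv2.minAreaRect(q),w[m][:,2].mean())
    m=(np.hypot(w[:,0]-.44,w[:,1]-.365)<.09)&(w[:,2]>.0015)&(w[:,2]<.012)
    if m.sum()>200:
        print(c,"pad",m.sum(),cv2.minEnclosingCircle((w[m][:,:2]*1000).astype(np.float32)),w[m].mean(0))
    L=Rm.inv().apply(w-p);m=(abs(L[:,0])<.06)&(abs(L[:,1])<.05)&(L[:,2]>-.045)&(L[:,2]<.01)
    for t in("pad","label","scanner_head","scanner_window"):
        print(c,t,[(np.round(d["at"],4).tolist(),round(d["p"],2),pix(f,d["at"])) for d in place_of(c,t) if np.hypot(d["at"][0]-.52,d["at"][1]-.36)<.17])
E
python3 m5.py
```

```text
45.775 [0.4827 0.3664 0.1537] 0.4833901667865141 [-0.0005 -0.0011 -1.    ]
scene block 288 ((650.6267700195312, 317.7967529296875), (72.64283752441406, 98.83297729492188), 9.075507164001465) 0.028159956303167977
scene pad 258 ((439.91650390625, 364.9704284667969), 89.44965362548828) [0.4288 0.3664 0.0043]
scene pad [([0.4356, 0.3629, -0.0041], 0.62, (314, 200))]
scene label [([0.6507, 0.3238, 0.029], 0.7, (352, 216))]
scene scanner_head [([0.4817, 0.3626, 0.1718], 0.85, (324, 166))]
scene scanner_window []
side block 434 ((646.8745727539062, 319.29669189453125), (73.26396942138672, 93.7862777709961), 8.462934494018555) 0.026492101579868803
side pad 533 ((440.49493408203125, 365.30859375), 89.78167724609375) [0.4314 0.3559 0.0035]
side pad [([0.4334, 0.3637, 0.0035], 0.94, (236, 182))]
side label [([0.6498, 0.3253, 0.0266], 0.8, (302, 168))]
side scanner_head [([0.4814, 0.3705, 0.178], 0.75, (245, 136))]
side scanner_window []
wrist block 1784 ((614.91064453125, 335.06982421875), (63.056732177734375, 21.222537994384766), 77.37073516845703) 0.02757407655255432
wrist pad 3206 ((440.0106506347656, 364.9841613769531), 89.98394775390625) [0.4607 0.3371 0.0026]
wrist pad []
wrist label []
wrist scanner_head [([0.4832, 0.3668, 0.1769], 0.57, (272, 316))]
wrist scanner_window [([0.527, 0.3581, 0.1573], 0.76, (268, 197))]
```

View pics/v_side.png

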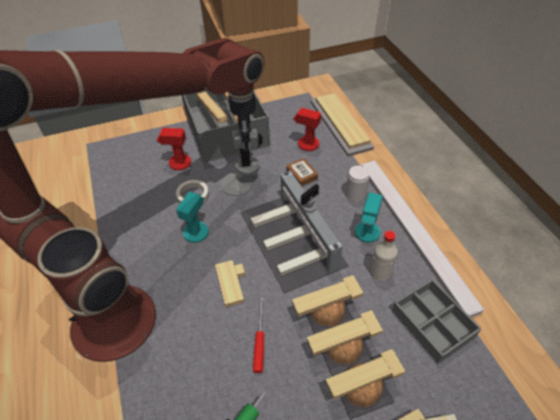

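The side view shows the scanner held upright at (245,145), the pad clear at (236,182), and the ticket at (302,170). I'll pin the label centre by its white area.

```bash
python3 - <<'E'
from h import *
for c in("scene","side"):
    f=grab_frame(c);w=cloud(f)
    hsv=cv2.cvtColor(f["color"],cv2.COLOR_RGB2HSV)
    blk=(abs(w[...,0]-.65)<.06)&(abs(w[...,1]-.322)<.065)&(w[...,2]>.023)&(w[...,2]<.036)
    wh=blk&(hsv[...,1]<70)
    for n,mm in(("blk",blk),("label",wh)):
        k,l,st,ce=cv2.connectedComponentsWithStats(cv2.morphologyEx(mm.astype(np.uint8),cv2.MORPH_CLOSE,np.ones((3,3))));i=1+st[1:,4].argmax()
        u,v=ce[i];K=f["intrinsics"];T=f["world_from_camera"];d=T[:3,:3]@[(u-K[0,2])/K[0,0],-(v-K[1,2])/K[1,1],-1];o=T[:3,3];t=(.028-o[2])/d[2]
        print(c,n,st[i],o+t*d)
    for i,d in enumerate(cut_out(c,"label")[:2]):
        v,u=np.nonzero(d["pixels"]);print("cut",d["p"],len(u),u.mean(),v.mean(),np.nanmean(w[v,u],0))
    cv2.imwrite(f"pics/lab_{c}.png",cv2.resize(f["color"][130:250,260:400,::-1],None,fx=4,fy=4,interpolation=cv2.INTER_CUBIC))
E
```

```text
scene blk [339 209  26  18 277] [0.65300427 0.31537586 0.028     ]
scene label [340 211  21  12 138] [0.64847681 0.32016879 0.028     ]
cut 0.81 383 351.0731070496084 219.48563968668407 [0.6552403  0.31054321 0.02385443]
side blk [286 158  32  25 427] [0.64563704 0.31533228 0.028     ]
side label [291 161  22  17 225] [0.64720136 0.31941335 0.028     ]
cut 0.71 543 302.16574585635357 171.96132596685084 [0.64522017 0.30962656 0.02399973]
```

View pics/lab_side.png

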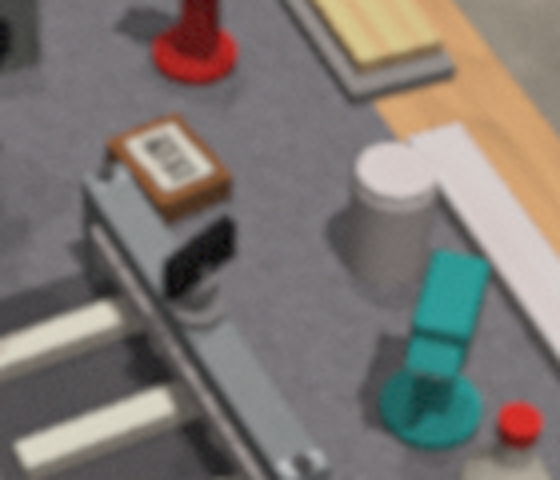

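The label is at crop (167,157), which is side pixel (302,169) and world about (0.649, 0.322). The line of sight now lands about 4 mm off in y, so I'll correct that and hold.

Call:
jog_arm --motion "0 0 0.004 0 0 0 0; 0 0 0.008 0 0 0 0; 0 0 0.008 0 0 0 0; 0 0 0.008 0 0 0 0; 0 0 0.008 0 0 0 0"

```text
time: 47.35
tool_pos: [0.4819, 0.3626, 0.1539]
tool_rot: [0.0, 0.993, -0.119, 0.0]
contact_force: [0.0, 0.7, -1.8]
gripper_width: 0.483
grasp_force: 61.1
```

```bash
python3 st.py; python3 - <<'E'
from h import *
f=save("wrist","v2.png");w=cloud(f);hsv=cv2.cvtColor(f["color"],cv2.COLOR_RGB2HSV)
s=state();p=np.array(s["tool_pos"]);Rm=rot();L=Rm.inv().apply((w-p).reshape(-1,3))
m=(abs(L[:,0])<.07)&(abs(L[:,1])<.04)&(L[:,2]>-.055)&(L[:,2]<-.03)
if m.sum()>100:
    P=L[m]*1000;print(m.sum(),np.percentile(P,[1,50,99],axis=0));A=np.c_[P[:,:2],np.ones(len(P))];print(np.linalg.lstsq(A,P[:,2],rcond=None)[0])
for c in("scene","side"):
    grab_frame(c);print(c,[(np.round(d["at"],4),d["p"]) for d in place_of(c,"label")[:1]])
E
```

```text
47.35 [0.4819 0.3626 0.1539] [ 0.0366  0.6657 -1.8063] [0.0277 0.0195 0.0274] 0.48317578642682635 -103.70528143013802
22659 [[-21.07212421 -37.95172249 -54.59463718]
 [ 12.90845546   0.81051157 -42.11089252]
 [ 38.06005682  37.21475191 -31.04222263]]
[ 5.13995991e-02  1.56578948e-02 -4.27835892e+01]
scene [(array([0.6511, 0.3285, 0.0299]), 0.91)]
side [(array([0.6506, 0.3251, 0.0295]), 0.85)]
```

Call:
jog_arm --motion "0 0 -0.004 0 0 0 0; 0 0 -0.004 0 0 0 0; 0 0 -0.004 0 0 0 0; 0 0 -0.004 0 0 0 0; 0 0 -0.004 0 0 0 0"

```text
time: 48.22
tool_pos: [0.4824, 0.3645, 0.1539]
tool_rot: [0.0, 0.993, -0.119, 0.0]
contact_force: [-0.6, -0.5, -2.5]
gripper_width: 0.481
grasp_force: 61.1
```

Call:
jog_arm --motion "0 0 0 0 0 0 0; 0 0 0 0 0 0 0; 0 0 0 0 0 0 0; 0 0 0 0 0 0 0; 0 0 0 0 0 0 0"

```text
time: 48.85
tool_pos: [0.4824, 0.3645, 0.1539]
tool_rot: [0.0, 0.993, -0.119, 0.0]
contact_force: [0.5, 0.4, -3.1]
gripper_width: 0.484
grasp_force: 61.1
```

Call:
jog_arm --motion "0 0 0 0 0 0 0; 0 0 0 0 0 0 0; 0 0 0 0 0 0 0; 0 0 0 0 0 0 0; 0 0 0 0 0 0 0"

```text
time: 49.48
tool_pos: [0.4824, 0.3645, 0.1539]
tool_rot: [0.0, 0.993, -0.119, 0.0]
contact_force: [-0.1, -0.5, -2.2]
gripper_width: 0.481
grasp_force: 61.1
```

Call:
jog_arm --motion "0 0 0 0 0 0 0; 0 0 0 0 0 0 0; 0 0 0 0 0 0 0; 0 0 0 0 0 0 0; 0 0 0 0 0 0 0"

```text
time: 50.1
tool_pos: [0.4823, 0.3645, 0.1539]
tool_rot: [0.0, 0.993, -0.119, 0.0]
contact_force: [0.9, 0.2, -2.2]
gripper_width: 0.482
grasp_force: 61.1
```

Call:
jog_arm --motion "0 0 0 0 0 0 0; 0 0 0 0 0 0 0; 0 0 0 0 0 0 0; 0 0 0 0 0 0 0; 0 0 0 0 0 0 0"

```text
time: 50.72
tool_pos: [0.4823, 0.3645, 0.1539]
tool_rot: [0.0, 0.993, -0.119, 0.0]
contact_force: [0.4, -0.3, -1.1]
gripper_width: 0.487
grasp_force: 61.1
```

Call:
jog_arm --motion "0 0 0 0 0 0 0; 0 0 0 0 0 0 0; 0 0 0 0 0 0 0; 0 0 0 0 0 0 0; 0 0 0 0 0 0 0"

```text
time: 51.35
tool_pos: [0.4823, 0.3645, 0.1539]
tool_rot: [0.0, 0.993, -0.119, 0.0]
contact_force: [-0.5, -0.3, -1.9]
gripper_width: 0.487
grasp_force: 61.1
```

```bash
python3 st.py; python3 - <<'E'
from h import *
for c in("scene","side"):
    grab_frame(c);print(c,[(np.round(d["at"],4),d["p"]) for d in place_of(c,"label")[:1]],[(np.round(d["at"],4),d["p"]) for d in place_of(c,"scanner_head")[:1]])
go(([.40,.345,.30],down(-103.7),0,5))
go(([.36,.36,.36],down(-90),0,5))
E
```

```text
51.35 [0.4823 0.3645 0.1539] [-0.4836 -0.2786 -1.8639] [-0.0002 -0.0218  0.0057] 0.48654580301075195 -103.70455385955465
scene [(array([0.6514, 0.3234, 0.0285]), 0.92)] [(array([0.7315, 0.0229, 0.1167]), 0.83)]
side [(array([0.6477, 0.3257, 0.0271]), 0.8)] [(array([0.4788, 0.367 , 0.1784]), 0.85)]
0 -0.030 0.015 -0.058 0 0 0; 0 -0.060 0.031 -0.117 0 0 0; 0 -0.090 0.046 -0.175 0 0 0; 0 -0.121 0.062 -0.234 0.001 0 0; 0 -0.151 0.077 -0.292 0.001 0 0
0 -0.047 0.013 -0.082 0 0 -0.032; 0 -0.094 0.027 -0.165 0 0 -0.064; 0 -0.141 0.040 -0.247 0 0 -0.096; 0 -0.188 0.054 -0.330 0.001 0 -0.128; 0 -0.235 0.067 -0.412 0.001 0 -0.159
```

Held steady for over 3 s, aimed within about 1–2 mm of the label's middle. Now I back up to see the bare pad with the wrist camera.

Call:
jog_arm --motion "0 -0.04 0.013 -0.07 0 0 0; 0 -0.09 0.027 -0.14 0 0 0; 0 -0.14 0.040 -0.22 0 0 0; 0 -0.19 0.054 -0.29 0 0 0; 0 -0.235 0.067 -0.35 0 0 0"

```text
time: 52.28
tool_pos: [0.3594, 0.36, 0.3307]
tool_rot: [-0.0, 0.993, -0.119, 0.001]
contact_force: [0.2, -0.2, -2.9]
gripper_width: 0.49
grasp_force: 61.9
```

Call:
jog_arm --motion "0 0 0 0 0 0 0; 0 0 0 0 0 0 0; 0 0 0 0 0 0 0; 0 0 0 0 0 0 0; 0 0 0 0 0 0 0"

```text
time: 52.9
tool_pos: [0.3604, 0.3598, 0.328]
tool_rot: [0.001, 0.993, -0.12, -0.0]
contact_force: [-0.4, 0.7, -2.5]
gripper_width: 0.485
grasp_force: 61.9
```

```bash
python3 st.py; cat > pad.py <<'E'
import sys;from h import *
for c in ("wrist","scene","side"):
    f=save(c,sys.argv[1]+c+".png");w=cloud(f)
    print(c,[(np.round(d["at"],4),round(d["p"],2)) for d in place_of(c,"pad")[:2]],"label",[(np.round(d["at"],4),round(d["p"],2)) for d in place_of(c,"label")[:1]])
    for d in cut_out(c,"pad")[:1]:
        v,u=np.nonzero(d["pixels"]);P=w[v,u];P=P[(P[:,2]<.02)&(np.hypot(P[:,0]-.437,P[:,1]-.364)<.08)]
        if len(P)>50: print(" cut",d["p"],len(P),cv2.minEnclosingCircle((P[:,:2]*1000).astype(np.float32)),np.percentile(P,[1,99],axis=0)[:,:2].mean(0),P.mean(0))
E
python3 pad.py p1
```

```text
52.9 [0.3604 0.3598 0.328 ] [-0.4194  0.7186 -2.4822] [-0.0403 -0.0328  0.0452] 0.48498754356190804 -103.72653373008501
wrist [(array([ 0.4316,  0.3609, -0.0019]), 0.77)] label []
 cut 0.8 5358 ((435.727783203125, 360.2720947265625), 52.82741165161133) [0.43622511 0.3598602 ] [0.43734158 0.35963565 0.00406257]
scene [] label [(array([0.6523, 0.3223, 0.0261]), 0.7)]
 cut 0.58 174 ((430.09527587890625, 360.7990417480469), 52.64603805541992) [0.42169448 0.36170993] [0.42349516 0.36286793 0.00425044]
side [(array([0.4338, 0.3649, 0.0026]), 0.94), (array([0.5818, 0.092 , 0.1624]), 0.31)] label [(array([0.647 , 0.3258, 0.0287]), 0.66)]
 cut 0.74 550 ((429.7519226074219, 359.3596496582031), 53.35258865356445) [0.43137386 0.35797694] [0.43092805 0.35735779 0.00237   ]
```

View pics/p1wrist.png

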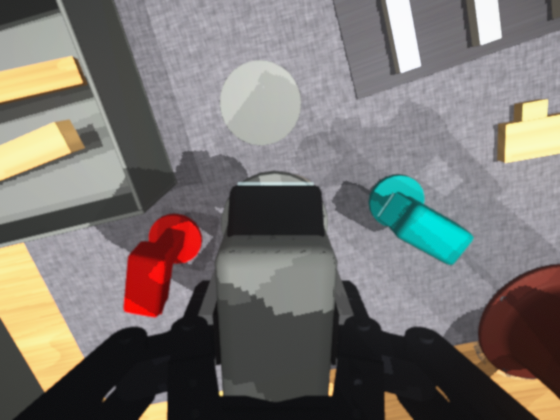

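The wrist view shows the bare pad at (261,102), with a centre of about (0.435, 0.362). I'll set the scanner down there.

```bash
python3 - <<'E'
from h import *
p=[.4367,.3614];D=down(-103.7)
go(([*p,.25],D,0,4),([*p,.14],D,0,4),([*p,.14],D,0,2))
E
```

```text
0 0.037 -0.010 0.039 0 0 0; 0 0.074 -0.020 0.079 0 0 0; 0 0.111 -0.029 0.118 0 0 0; 0 0.148 -0.039 0.158 0.001 0 0; 0 0.148 -0.039 0.213 0.001 0 0
0 0 0 0.055 0 0 0; 0 0 0 0.110 0 0 0; 0 0 0 0.165 0 0 0; 0 0 0 0.165 0 0 0; 0 0 0 0.165 0 0 0
```

Call:
jog_arm --motion "0 0.037 -0.010 0.039 0 0 0; 0 0.074 -0.020 0.079 0 0 0; 0 0.111 -0.029 0.118 0 0 0; 0 0.148 -0.039 0.158 0 0 0; 0 0.148 -0.039 0.2 0 0 0"

```text
time: 54.12
tool_pos: [0.4376, 0.3612, 0.2281]
tool_rot: [0.0, 0.993, -0.12, 0.0]
contact_force: [0.0, 0.3, -1.7]
gripper_width: 0.488
grasp_force: 61.8
```

Call:
jog_arm --motion "0 0 0 0.055 0 0 0; 0 0 0 0.110 0 0 0; 0 0 0 0.165 0 0 0; 0 0 0 0.165 0 0 0; 0 0 0 0.165 0 0 0"

```text
time: 54.75
tool_pos: [0.4369, 0.3617, 0.1475]
tool_rot: [-0.0, 0.993, -0.119, 0.001]
contact_force: [0.2, -0.1, -2.2]
gripper_width: 0.485
grasp_force: 61.8
```

```bash
python3 - <<'E'
from h import *
grab_frame("wrist");print(state()["tool_pos"],rot().as_matrix()[:,2])
p=[.4367,.3614];D=down(-103.7)
go(([*p,.105],D,0,4),([*p,.1025],D,0,1))
E
```

```text
[0.43739372 0.36186103 0.14819636] [ 2.33009834e-03  5.70806836e-04 -9.99997122e-01]
0 0 0 0.022 0 0 0; 0 -0.001 0.001 0.043 0 -0.001 0; 0 -0.001 0.001 0.065 -0.001 -0.001 0; 0 -0.001 0.001 0.086 -0.001 -0.001 0; 0 -0.001 0.001 0.091 -0.001 -0.001 0
```

Call:
jog_arm --motion "0 0 0 0.022 0 0 0; 0 -0.001 0.001 0.043 0 -0.001 0; 0 -0.001 0.001 0.065 -0.001 -0.001 0; 0 -0.001 0.001 0.085 -0.001 -0.001 0; 0 -0.001 0.001 0.085 -0.001 -0.001 0"

```text
time: 55.42
tool_pos: [0.4353, 0.3602, 0.1023]
tool_rot: [0.002, 0.993, -0.119, -0.002]
contact_force: [0.5, -0.2, -2.0]
gripper_width: 0.483
grasp_force: 61.8
```

Call:
jog_arm --motion "0 0 0 0.002 0 0 0; 0 0 0 0.005 0 0 0; 0 0 0 0.007 0 0 0; 0 0 0 0.007 0 0 0; 0 0 0 0.007 0 0 0"

```text
time: 56.05
tool_pos: [0.4364, 0.361, 0.1009]
tool_rot: [0.001, 0.993, -0.119, -0.0]
contact_force: [-0.1, -0.4, 1.2]
gripper_width: 0.487
grasp_force: 61.9
```

```bash
python3 st.py
```

```text
56.05 [0.4364 0.361  0.1009] [-0.121  -0.4414  1.1511] [-0.0912  0.0519  0.0501] 0.4870951678511257 -103.70106102203441
```

Contact: the force went from −2.7 to +1.2 N at z = 0.101. I'll release, rise straight up and check.

Call:
jog_arm --motion "52 0 0 0 0 0 0; 60 0 0 0 0 0 0; 75 0 0 0 0 0 0; 100 0 0 0 0 0 0; 100 0 0 0 0 0 0"

```text
time: 56.68
tool_pos: [0.4361, 0.3608, 0.1004]
tool_rot: [0.001, 0.993, -0.119, -0.001]
contact_force: [0.2, -0.1, -0.2]
gripper_width: 0.997
grasp_force: 0.0
```

Call:
jog_arm --motion "100 0 0 -0.03 0 0 0; 100 0 0 -0.1 0 0 0; 100 0 0 -0.2 0 0 0; 100 0 0 -0.3 0 0 0; 100 0 0 -0.4 0 0 0"

```text
time: 57.3
tool_pos: [0.4364, 0.3612, 0.3035]
tool_rot: [0.001, 0.993, -0.119, -0.0]
contact_force: [0.5, 0.5, 0.3]
gripper_width: 1.001
grasp_force: 0.0
```

Call:
jog_arm --motion "100 -0.08 0 -0.05 0 0 0; 100 -0.16 0 -0.1 0 0 0; 100 -0.16 0 -0.1 0 0 0; 100 -0.16 0 -0.1 0 0 0; 100 -0.16 0 -0.1 0 0 0"

```text
time: 57.92
tool_pos: [0.3593, 0.3797, 0.3492]
tool_rot: [0.002, 0.993, -0.12, -0.001]
contact_force: [0.3, -0.5, -0.9]
gripper_width: 1.001
grasp_force: 0.0
```

```bash
python3 pad.py p2; python3 - <<'E'
import m; from m import *
comps(.128,.155,(.36,.6,.25,.48),300)
f=grab_frame("side");g=cloud(f).reshape(-1,3)
k=(np.linalg.norm(g[:,:2]-[.438,.361],axis=1)<.06)&(g[:,2]>.13)&(g[:,2]<.16);print("top z",np.percentile(g[k,2],[5,50,95]))
for t in("glue","can"): print(t,[(np.round(d["at"],3),round(d["p"],2)) for d in place_of("side",t)[:1]])
for d in [(.5195,-.381),(.522,-.276),(.5245,-.171)]:
    P=g[(abs(g[:,0]-d[0])<.09)&(abs(g[:,1]-d[1])<.03)&(g[:,2]>.08)&(g[:,2]<.1)]
    c=np.linalg.lstsq(np.c_[P[:,:2],np.ones(len(P))],P[:,2],rcond=None)[0];print(len(P),np.degrees(c[:2]))
E
```

```text
wrist [] label []
 cut 0.8 1210 ((436.3714904785156, 359.8168029785156), 52.54823684692383) [0.43593106 0.35981785] [0.43707827 0.35769658 0.0041346 ]
scene [(array([ 0.5211, -0.3794,  0.0716]), 0.73), (array([ 0.5247, -0.3823,  0.0782]), 0.71)] label [(array([0.6533, 0.3213, 0.0272]), 0.84)]
side [(array([0.4352, 0.3647, 0.0036]), 0.64)] label [(array([0.6456, 0.3241, 0.0261]), 0.83)]
58.575 [0.3589 0.3803 0.3505] [ 0.6722 -0.2333  1.6854 -0.0005  1.6921  2.4821] [-1.2521 -0.4017 -0.5954] [-0.0009  0.0467  0.0154]
3135 [array([436.5, 360.1]), array([42.7, 77.1]), np.float64(76.0)]
top z [0.1321 0.1405 0.1446]
glue [(array([ 0.711, -0.114, -0.004]), 0.72)]
can [(array([ 0.777,  0.175, -0.006]), 0.82)]
1575 [-2.7022  1.298 ]
1313 [0.6132 1.983 ]
1129 [-0.2427  1.938 ]
```

View pics/p2wrist.png

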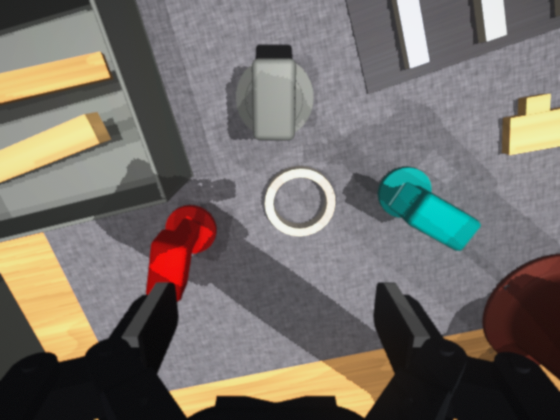

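The scanner stands at (275,95), centred on its pad within about 2 mm. The cleats are unchanged, and the glue bottle and can are still in place. Handing in.

```bash
python3 -c "
from plant import *
print(job_done())"
```

```text
the job is handed in; nothing more can be done
None
```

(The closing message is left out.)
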